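# Check a notice-board frame for square by its diagonals and true it up

## Task

Check the wooden notice-board frame for square with the diagonal gauge: lay the gauge flat inside it and draw it out until both noses sit right in the corners, first from the near left to the far right corner, then from the near right to the far left, without racking the frame. Then lay the gauge back flat on the middle of the blue folder it came from, and if the two diagonals differ, shift the frame's near bar sideways until they would be equal. Leave everything else where it is.

Things in the scene. Friction and masses are not known exactly. Their poses are not given: they have to be found in the camera images.
- frame: Plain light-wood notice-board frame lying on the desk: four bars 18 mm wide, 20 mm tall round an opening of 200 mm (its y) by 150 mm (its x), no floor. Far bar (+x) held by two fixed clamps behind it, 39 mm tall. Corners are stiff pivots on the bars' centre lines (218 x 168 mm), so it racks. Origin: desk height, centre of the opening when square; x to the far bar, y left seen from the robot.
- near_left (a point): Inside corner, near bar, left (+y) end, 7 mm above the desk; at x -75, y +100 mm of the frame when square. The near bar's centre line is 9 mm farther out. Racking shifts the near bar along y (parallel to the far bar, on an arc of 168 mm), up to 22 mm either way at the start. It takes about 10 N, stays where left; push its end or grip it across its width.
- near_right (a point): Inside corner, near bar, right (-y) end, 7 mm above the desk; moves with the near bar; at x -75, y -100 mm of the frame when square.
- far_left (a point): Inside corner of the opening, far bar, left end, 7 mm above the desk; fixed, at x +75, y +100 mm in the frame's axes.
- far_right (a point): Inside corner of the opening, far bar, right end, 7 mm above the desk; fixed, at x +75, y -100 mm in the frame's axes.
- gauge_mid (a point): Centre of the fixed bar of the diagonal gauge (slide rule), 4 mm above its underside: a flat graduated aluminium bar 140 x 24 x 8 mm with a steel slide along its top and a round-ended nose, 6 mm thick, at each end. x points along it from the fixed to the sliding nose. The gauge weighs about 0.3 kg in all.
- fixed_nose (a point): Very end of the fixed nose, 95 mm behind the middle of the bar and 7 mm above the gauge's underside. Pushed snugly into a corner the nose's end stops about 1.5 mm short of the corner point.
- sliding_nose (a point): Very end of the sliding nose, at the same height, 95 mm ahead of the grip's centre.
- grip (a point): Centre of the black upright grip on the slide: 40 mm long (along the gauge), 12 mm thick, from 14 to 52 mm above the gauge's underside; this point is 36 mm above the underside. With the slide pushed fully in it stands over the middle of the bar. The gauge can be lifted by it.
- gauge_slide (a joint): How far the gauge is drawn out, m: 0 fully in (190 mm from nose end to nose end), 0.095 fully out (285 mm). The slide moves with about 1 N and stays where it is left; the bar itself slips on the desk only under roughly 2 N.
- folder: A closed blue plastic ring folder lying flat, fixed, 230 x 160 x 12 mm, on the left or the right of the frame; the gauge starts on it. Origin: centre of its underside; x along the 230 mm side.
- stapler: Bystander: desk stapler, 110 x 30 x 39 mm; to be left alone. Origin: centre of its underside.
- glue_stick: Bystander: upright white glue stick, 26 mm diameter, 90 mm tall; to be left alone. Origin: centre of its underside.
- tape_roll: Bystander: flat cardboard-brown tape roll, 70 mm diameter, 18 mm tall; to be left alone. Origin: centre of its underside.
- screwdriver: Bystander: screwdriver lying on the desk near the frame's near side; to be left alone.
- screw_box: Bystander: small grey open box, 75 x 55 x 30 mm; to be left alone. Origin: centre of its underside.
- mug: Bystander: white mug, 80 mm diameter, 90 mm tall; to be left alone. Origin: centre of its underside.
- punch: Bystander: hole punch, about 100 x 55 x 55 mm; to be left alone. Origin: centre of its underside.
- flask: Bystander: steel drinking bottle, 64 mm diameter, 190 mm tall; to be left alone. Origin: centre of its underside.
Things that resemble listed ones, but are neither listed nor needed, are in the scene too. There is more than one size of the part that bears gauge_mid; the job needs the larger.

How it is judged (in metres and radians):
On the way, in this order (a step that is already met when the one before it is completed fails the run):
1. the gauge spans the diagonal from the near left to the far right corner, each nose end within 5 mm of its corner point, the near bar not shifted by more than 8 mm from its start (((distance between fixed_nose and near_left below 0.005 m and distance between sliding_nose and far_right below 0.005 m) or (distance between fixed_nose and far_right below 0.005 m and distance between sliding_nose and near_left below 0.005 m)) and distance of near_left from where it was at the start of the episode below 0.008 m), for 0.2 s.
2. the gauge spans the other diagonal, near right to far left, in the same way (((distance between fixed_nose and near_right below 0.005 m and distance between sliding_nose and far_left below 0.005 m) or (distance between fixed_nose and far_left below 0.005 m and distance between sliding_nose and near_right below 0.005 m)) and distance of near_left from where it was at the start of the episode below 0.008 m), for 0.2 s.
At the end, for the whole second after the job is handed in: Near bar within 4 mm sideways of square; gauge lying flat and released on the blue folder, middle of its bar within 60 mm (along) and 65 mm (across) of the folder's middle; no bystander moved over 30 mm (y of near_left in the frame of frame between 0.096 and 0.104 m and x of gauge_mid in the frame of folder between -0.06 and 0.06 m and y of gauge_mid in the frame of folder between -0.065 and 0.065 m and z of gauge_mid in the frame of folder between 0.012 and 0.02 m and angle between gauge_mid's own z axis and vertical below 0.08 rad); the robot touches nothing.
It fails at once if a bystander was moved by more than 30 mm (distance of any of stapler, glue_stick, tape_roll, screwdriver, screw_box, mug, punch, flask from where it was at the start of the episode above 0.03 m).
It also fails if it takes over 72 s, if anything falls off the work surface, if the arm or the gripper's body presses on something with over 40 N, if the wrist force passes 120 N, or if a joint passes its speed limit or range.

## Robot

A 6-joint arm with a two-finger parallel gripper is mounted at the origin on the work surface. World frame = base frame: x ahead of the robot, y to its left, z up, the work surface at z = 0. Lengths are in m, angles in degrees, forces in N, time in s.
With the tool pointing down it reaches from about 0.3 to 0.75 m from the base axis. Payload 8.5 kg.
Tool frame: the origin (TCP) lies on the centre line of the jaws, within the pads' length; the fingertips stand 14 mm ahead of it and the grasp point (between the pads) lies 5 mm behind it; z points along the fingers, y is the direction in which the jaws open and shut (so a half turn about z gives the same grasp; the last joint's range is limited). The gripper opens to 85 mm and grips with 20 to 120 N. Pads are 22 mm wide; open, the fingers measure 114 mm over their backs; the gripper's body (76 mm by 85 mm) begins 54 mm behind the grasp point. The pads swing forward as they close: fully open they stand 13 mm farther back than shut.
Start: joints at [56.992, 21.807, 74.336, -0, 83.858, -12.336], TCP at [0.194, 0.515, 0.245] pointing down, gripper open.
Joint ranges: [-178.18, 178.18], [-50.72, 133.34], [12.68, 142.11], [-81.47, 261.47], [9.98, 163.14], [-165.26, 165.26]. Speed limits (degrees/s): [136.94, 136.94, 180, 180, 180, 180].

## Interface

Orientations are given as a 3x3 rotation matrix whose columns are the frame's x, y, z axes.
In Python, from rig import env, optics, order, finder gives the robot as it stands.
- The arm moves only by the tool play_rows, never from a script. Its argument "commands" is a list of rows, each an object of numbers: "grip": the closure, from -1 (fully open) to 1 (shut); "x", "y", "z": the shift along the tool's x, y, z in m; "rx", "ry", "rz": the turn, a rotation vector about the tool's x, y, z in rad. A call has 1 to 12 rows; each row shifts and turns the commanded pose from where the row before left it, along the tool's axes as they then stand; what a row does not reach is not made up. A row lasts 1/8 s, in which the tool goes at most 62.5 mm and 10.7 degrees, less where a joint would pass 70% of its speed; a pose out of reach is approached as far as the arm can. A call is refused whole if a number of a shift passes 0.0625 or a number of a turn 0.188, either way. A call with a gripper value outside its range is refused whole. The fingers move at their own pace and stop on an object; "squeeze" is the grip in N (left out, the last holds). Time passes only in rows, so rows that do not move let the fingers close. It gives the time, the measured TCP pose, the force and the opening at its end, in the units of the state.
- env.observe(): the state, without advancing time (a new reading comes with each control period).
- optics.get_image(name): name is "scene" or "top" or "wrist"; returns a dict with "color" (420x560x3 uint8, blue, green, red), "range_z" (420x560 float32, m along the optical axis (not along the pixel's ray), 0 where there is no reading), "fov_y" (degrees; the focal length in pixels is half the picture's height over the tangent of half this angle, whatever the lens; pixels are square), "cx", "cy" (the principal point, pixels), "dist_coeffs" ([k1, k2, p1, p2, k3] as OpenCV has them; the pictures are not rectified), "cam_to_world" (4x4, takes a point from camera to world coordinates). Camera axes: x right, y down, z forward; pixel columns grow to the right and rows downward; lengths in m; the calibration is good to about 2 mm. A picture is of the moment at which its call begins.
- order.close_job(): hands the job in, once; it reports no verdict.
Trained networks look in the newest picture that a camera, given by its name, has taken for a name from the list of things; names that differ only in an ending like _2 or _b are one class to them, and where a whole thing is asked for, a point or a joint stands for the part that bears it (a point fixed in the world has none). Each returns a list of dicts, best first, with "conf" (0 to 1); they miss things now and then, are a little off and sometimes report something else, mostly with a low value. They report only what shows in the picture. A call takes as long as a camera call. They do not tell look-alikes from the thing itself.
- finder.boxes_of(camera, thing): "point" ([x, y, z] in m, in world coordinates, good to about 4 mm: the middle of the surface that is visible of it).
The state is a dict: "time_s": time; "q": joint angles; "qvel": joint speeds; "joint_efforts": joint torques, N m; "position": TCP position; "tool_rot": TCP orientation; "ft_force": force on the tool from outside, world axes, zero at the start; "wrist_torque": the same for the moment, N m; "grip_width": finger opening in m.
Only numpy, scipy, OpenCV 4.12 (cv2) and the standard library are available. Lean on these libraries where they do the work, as an engineer would, in place of code of your own. Each camera call takes 0.05 s, during which the arm holds its last target.

## Working session

There is one attempt and no reset: what is moved stays moved. The work goes in short steps, Python scripts to look and compute and a tool call to move; the robot and the scene stay as the last step left them, time stands still between calls to the robot, and variables do not carry over. Pictures are saved under pics/ and viewed, and the job is handed in when it is done.

Besides the shell and the picture viewer there is one more tool, called after ">>>" as name(argument=value, ...) on one line, values as JSON. play_rows: Moves the arm, as the interface text tells. Its arguments: {"type":"object","properties":{"commands":{"type":"array"},"squeeze":{"type":"number"}},"required":["commands"]}

```bash
ls; mkdir -p pics; cat > h.py <<'E'
import numpy as np, cv2
from rig import env, optics, order, finder
def img(n):
    return optics.get_image(n)
def K(im):
    h,w=im["color"].shape[:2]; f=h/2/np.tan(np.radians(im["fov_y"])/2)
    return np.array([[f,0,im["cx"]],[0,f,im["cy"]],[0,0,1.]]),np.array(im["dist_coeffs"],float)
def px2w(im,pts,z=None):
    "pixels->world; with z: intersect plane, else range"
    k,d=K(im); pts=np.array(pts,float).reshape(-1,1,2)
    n=cv2.undistortPoints(pts,k,d).reshape(-1,2)
    T=np.array(im["cam_to_world"]); out=[]
    for (a,b),p in zip(n,pts.reshape(-1,2)):
        r=T[:3,:3]@np.array([a,b,1.])
        if z is None:
            s=im["range_z"][int(round(p[1])),int(round(p[0]))]
        else: s=(z-T[2,3])/r[2]
        out.append(T[:3,3]+s*r)
    return np.array(out)
def w2px(im,P):
    k,d=K(im);T=np.linalg.inv(np.array(im["cam_to_world"]))
    r,_=cv2.Rodrigues(T[:3,:3]); p,_=cv2.projectPoints(np.array(P,float).reshape(-1,1,3),r,T[:3,3],k,d)
    return p.reshape(-1,2)
E
python3 - <<'E'
from h import *
for n in("top","scene","wrist"):
    im=img(n); cv2.imwrite(f"pics/{n}0.png",im["color"]); print(n,im["fov_y"],im["cx"],im["cy"],im["dist_coeffs"]);print(np.array(im["cam_to_world"]).round(3))
for t in["frame","gauge_mid","grip","folder","fixed_nose","sliding_nose","near_left"]:
    for c in("top","scene"):
        try:
            print(t,c,[(np.round(b["point"],3).tolist(),round(b["conf"],2)) for b in finder.boxes_of(c,t)])
        except Exception as e: print(t,c,e)
print(env.observe())
E
```

```text
pics
top 55.700027781840156 282.1171323000574 204.15487336087247 [0.03367301 0.         0.         0.         0.        ]
[[ 0.004 -0.977  0.212  0.333]
 [-1.    -0.004  0.002  0.007]
 [-0.001 -0.212 -0.977  0.948]
 [ 0.     0.     0.     1.   ]]
scene 51.78286184466738 281.30384975794914 210.27713028498286 [-0.01758792  0.          0.          0.          0.        ]
[[ 1.670e-01  7.320e-01 -6.610e-01  1.224e+00]
 [ 9.860e-01 -1.230e-01  1.130e-01 -9.500e-02]
 [ 1.000e-03 -6.700e-01 -7.420e-01  8.500e-01]
 [ 0.000e+00  0.000e+00  0.000e+00  1.000e+00]]
wrist 65.35007708646545 278.5641712626102 212.2251962628777 [-0.06527625  0.          0.          0.          0.        ]
[[ 0.353  0.89   0.289  0.121]
 [ 0.935 -0.336 -0.111  0.544]
 [-0.001  0.309 -0.951  0.374]
 [ 0.     0.     0.     1.   ]]
frame top [([0.59, 0.027, 0.019], 0.6)]
frame scene [([0.626, 0.032, 0.019], 0.62), ([0.534, -0.353, 0.028], 0.18)]
gauge_mid top [([0.256, -0.308, 0.004], 0.83), ([0.499, -0.354, 0.017], 0.79), ([0.747, 0.239, 0.048], 0.57), ([0.588, 0.029, 0.02], 0.34)]
gauge_mid scene [([0.261, -0.313, 0.0
[... 847 characters left out ...]
17959e-04,
        8.38583884e+01, -1.23346258e+01]), 'qvel': array([ 0.05876505,  0.04837134, -0.07624869,  0.01540082,  0.05811802,
       -0.00590542]), 'joint_efforts': array([-2.51426427e-03, -4.48315930e+01, -2.31451392e+01, -3.60396216e-04,
        6.60947553e-04,  2.00665289e-05]), 'position': array([0.1941705 , 0.51455553, 0.24532071]), 'tool_rot': array([[-9.35596264e-01,  3.53071707e-01,  1.41492570e-06],
       [ 3.53071707e-01,  9.35596264e-01, -2.75574798e-05],
       [-1.10535656e-05, -2.52831049e-05, -1.00000000e+00]]), 'ft_force': array([ 0.13053794, -0.13540117, -0.29380096]), 'wrist_torque': array([-0.02576229, -0.01412304,  0.04919378]), 'grip_width': 0.08516903067746631}
```

View pics/top0.png

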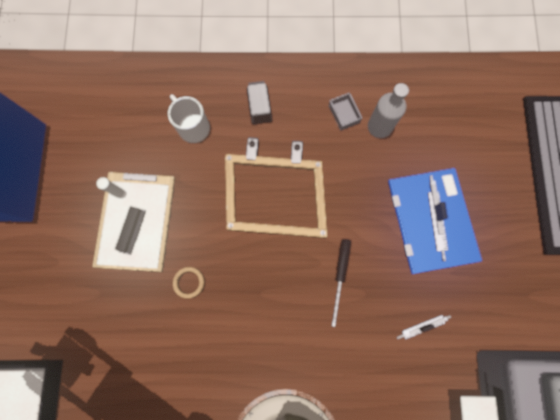

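View pics/scene0.png

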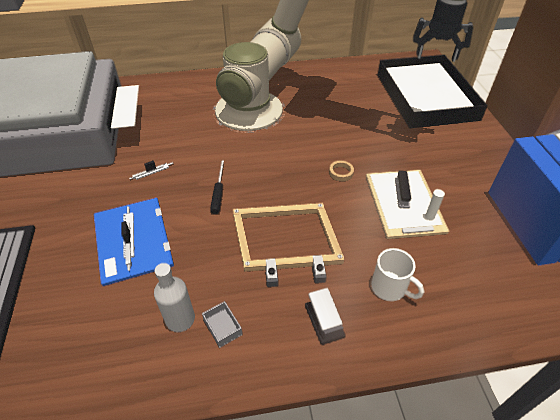

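Top picture: the gauge on the blue folder is at (439,215), and a shorter look-alike lies on the desk at (425,327). The frame is at (276,195) with clamps at (252,148) and (297,152). The clipboard at (135,222) also resembles the folder or frame. I choose the gauge on the folder because it is the larger one. Next, a close crop.

```bash
python3 - <<'E'
from h import *
im=img("top"); c=im["color"]
a=cv2.resize(c[160:350,380:490],None,fx=4,fy=4,interpolation=cv2.INTER_CUBIC)[:600]; cv2.imwrite("pics/g.png",cv2.resize(c[165:345,385:485],None,fx=3.3,fy=3.3,interpolation=cv2.INTER_CUBIC))
cv2.imwrite("pics/f.png",cv2.resize(c[140:250,210:340],None,fx=5,fy=5,interpolation=cv2.INTER_CUBIC))
im=img("scene"); c=im["color"]
cv2.imwrite("pics/fs.png",cv2.resize(c[190:290,220:360],None,fx=5,fy=5,interpolation=cv2.INTER_CUBIC))
cv2.imwrite("pics/gs.png",cv2.resize(c[195:285,85:185],None,fx=6,fy=6,interpolation=cv2.INTER_CUBIC))
E
```

```text
(no output)
```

View pics/g.png

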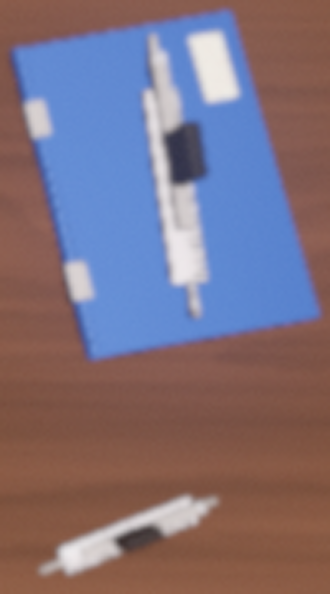

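View pics/f.png

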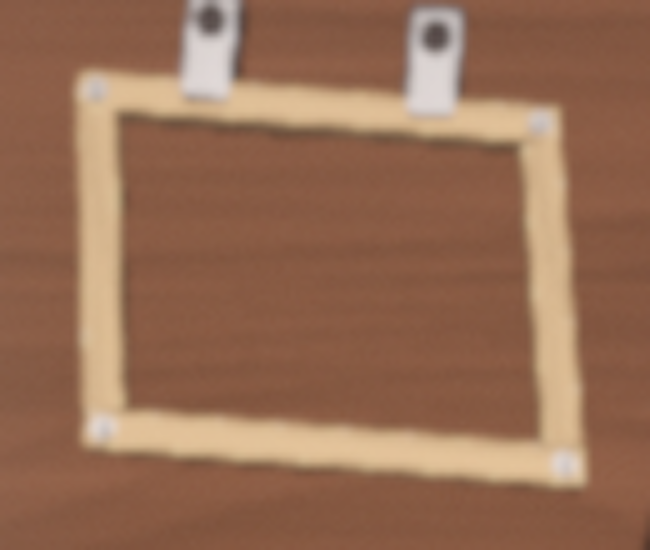

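View pics/gs.png

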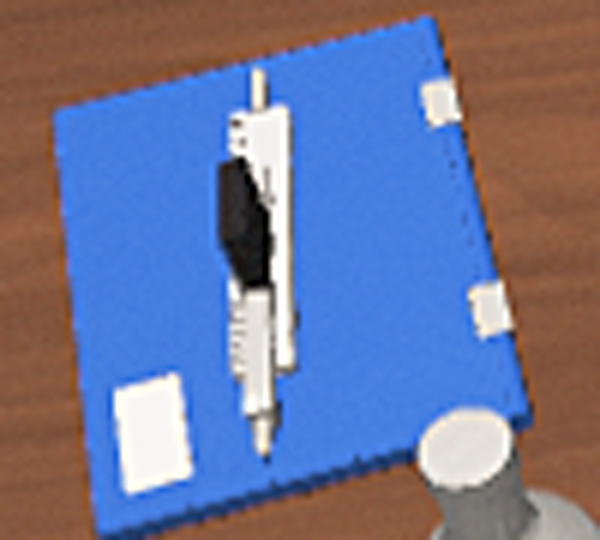

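View pics/fs.png

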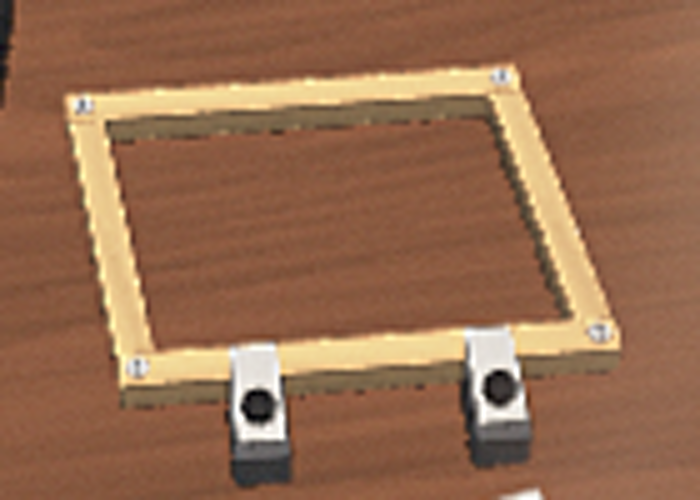

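```bash
python3 - <<'E'
from h import *
def m(p,s,o): return [((x+.5)/s-.5+o[0],(y+.5)/s-.5+o[1]) for x,y in p]
it=img("top");isc=img("scene")
T=px2w(it,m([(95,89),(541,121),(101,429),(564,464)],5,(210,140)),.020)
S=px2w(isc,m([(599,331),(137,368),(501,76),(82,104)],5,(220,190)),.020)
print("FL FR NL NR\n",T.round(4),"\n",S.round(4))
for P in(T,S):
    print([np.linalg.norm(P[a]-P[b]).round(4) for a,b in((0,1),(2,3),(0,2),(1,3),(0,3),(1,2))])
# gauge on folder: noses z=.019
print("noses top fixed,slid",px2w(it,m([(195,318),(152,33)],3.3,(385,165)),.019).round(4))
print("noses scene",px2w(isc,m([(259,68),(266,458)],6,(85,195)),.019).round(4))
print("grip top face",px2w(it,m([(183,150)],3.3,(385,165)),.064).round(4))
print("folder corners",px2w(it,m([(12,47),(233,10),(322,315),(92,360)],3.3,(385,165)),.012).round(4))
for t in["flask","screw_box","stapler","glue_stick","tape_roll","screwdriver","mug","punch"]:
    print(t,[(c,np.round(b["point"],3).tolist(),round(b["conf"],2)) for c in("top","scene") for b in finder.boxes_of(c,t)[:2]])
E
```

```text
FL FR NL NR
 [[ 0.6509  0.1397  0.02  ]
 [ 0.6353 -0.0785  0.02  ]
 [ 0.4824  0.1314  0.02  ]
 [ 0.4666 -0.0868  0.02  ]] 
 [[ 0.6512  0.1423  0.02  ]
 [ 0.6362 -0.0753  0.02  ]
 [ 0.4834  0.1336  0.02  ]
 [ 0.4668 -0.0844  0.02  ]]
[np.float64(0.2188), np.float64(0.2188), np.float64(0.1687), np.float64(0.1689), np.float64(0.292), np.float64(0.2598)]
[np.float64(0.2181), np.float64(0.2186), np.float64(0.1681), np.float64(0.1696), np.float64(0.2922), np.float64(0.2588)]
noses top fixed,slid [[ 0.4018 -0.3649  0.019 ]
 [ 0.6088 -0.3509  0.019 ]]
noses scene [[ 0.4033 -0.3622  0.019 ]
 [ 0.6122 -0.3458  0.019 ]]
grip top face [[ 0.5123 -0.3483  0.064 ]]
folder corners [[ 0.5999 -0.2503  0.012 ]
 [ 0.6287 -0.4141  0.012 ]
 [ 0.4051 -0.456   0.012 ]
 [ 0.3726 -0.2938  0.012 ]]
flask [('top', [0.726, -0.228, 0.12], 0.86), ('scene', [0.763, -0.234, 0.116], 0.59)]
screw_box [('top', [0.779, -0.149, 0.003], 0.75), ('scene', [0.777, -0.148, -0.002], 0.93)]
stapler [('top', [0.467, 0.36, 0.05], 0.87), ('top', [0.521, -0.353, 0.028], 0.26), ('scene', [0.486, 0.359, 0.051], 0.66)]
glue_stick [('top', [0.559, 0.394, 0.084], 0.59), ('scene', [0.577, 0.397, 0.072], 0.52)]
tape_roll [('top', [0.35, 0.226, 0.017], 0.85), ('top', [0.588, 0.027, 0.019], 0.51), ('scene', [0.358, 0.223, 0.016], 0.74), ('scene', [0.624, 0.03, 0.019], 0.37)]
screwdriver [('top', [0.39, -0.125, 0.02], 0.6), ('top', [0.519, -0.352, 0.029], 0.19)]
mug [('top', [0.748, 0.239, 0.047], 0.58), ('scene', [0.748, 0.235, 0.052], 0.72), ('scene', [0.358, 0.225, 0.017], 0.59)]
punch [('top', [0.786, 0.066, 0.047], 0.67), ('top', [0.52, -0.353, 0.025], 0.17), ('scene', [0.807, 0.059, 0.046], 0.9)]
```

>>> play_rows(commands=[{"rz": -0.145, "grip": -1}, {"rz": -0.145}, {"rz": -0.146}, {"x": -0.0141, "y": -0.0493}, {"x": -0.0141, "y": -0.0493}, {"x": -0.0141, "y": -0.0493}, {"x": -0.0141, "y": -0.0493}, {"x": -0.0141, "y": -0.0493}, {"x": -0.0141, "y": -0.0493}, {"x": -0.0141, "y": -0.0493}, {"x": -0.0141, "y": -0.0493}, {"x": -0.0141, "y": -0.0493}])

```text
invalid input at $.commands[0]: expected keys grip, x, y, z, rx, ry, rz
```

>>> play_rows(commands=[{"x": -0.0141, "y": -0.0493}, {"x": -0.0141, "y": -0.0493}, {"x": -0.0141, "y": -0.0493}, {"x": -0.0141, "y": -0.0493}, {"x": -0.0141, "y": -0.0493}, {"x": -0.0141, "y": -0.0493}, {"x": -0.0141, "y": -0.0493}, {"x": -0.0141, "y": -0.0493}, {"x": -0.0141, "y": -0.0493}, {"grip": -0.2}])

```text
invalid input at $.commands[0]: expected keys grip, x, y, z, rx, ry, rz
```

```bash
cat >> h.py <<'E'
def pose():
    s=env.observe(); R=np.array(s["tool_rot"]); psi=np.degrees(np.arctan2(R[1,0],R[0,0]))
    print("t",round(s["time_s"],2),"p",np.round(s["position"],4),"psi",round(psi,2),"F",np.round(s["ft_force"],2),"w",round(s["grip_width"],4),"q6",round(s["q"][5],1))
    return np.array(s["position"]),R,psi
def delta(xyz,psi_t=None):
    p,R,psi=pose()
    if psi_t is None: psi_t=psi
    d=(psi_t-psi+180)%360-180; a=np.radians(psi_t); Rt=np.array([[np.cos(a),np.sin(a),0],[np.sin(a),-np.cos(a),0],[0,0,-1.]])
    print("rz first",round(-np.radians(d),4),"then tool xyz",(Rt.T@(np.array(xyz)-p)).round(4))
E
python3 - <<'E'
from h import *
pose(); im=img("wrist"); cv2.imwrite("pics/w1.png",im["color"])
E
```

```text
t 1.85 p [0.1942 0.5146 0.2453] psi 159.33 F [-0.46 -0.23 -0.01] w 0.0855 q6 -12.3
```

View pics/w1.png

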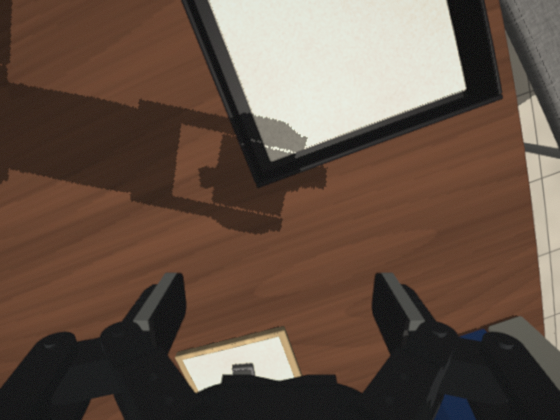

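Both calls were refused because every key is required, and nothing moved. Resending with all keys filled in.

>>> play_rows(commands=[{"grip": -1, "x": 0, "y": 0, "z": 0, "rx": 0, "ry": 0, "rz": -0.145}, {"grip": -1, "x": 0, "y": 0, "z": 0, "rx": 0, "ry": 0, "rz": -0.145}, {"grip": -1, "x": 0, "y": 0, "z": 0, "rx": 0, "ry": 0, "rz": -0.146}, {"grip": -1, "x": -0.0141, "y": -0.0493, "z": 0, "rx": 0, "ry": 0, "rz": 0}, {"grip": -1, "x": -0.0141, "y": -0.0493, "z": 0, "rx": 0, "ry": 0, "rz": 0}, {"grip": -1, "x": -0.0141, "y": -0.0493, "z": 0, "rx": 0, "ry": 0, "rz": 0}, {"grip": -1, "x": -0.0141, "y": -0.0493, "z": 0, "rx": 0, "ry": 0, "rz": 0}, {"grip": -1, "x": -0.0141, "y": -0.0493, "z": 0, "rx": 0, "ry": 0, "rz": 0}, {"grip": -1, "x": -0.0141, "y": -0.0493, "z": 0, "rx": 0, "ry": 0, "rz": 0}, {"grip": -1, "x": -0.0141, "y": -0.0493, "z": 0, "rx": 0, "ry": 0, "rz": 0}, {"grip": -1, "x": -0.0141, "y": -0.0493, "z": 0, "rx": 0, "ry": 0, "rz": 0}, {"grip": -1, "x": -0.0141, "y": -0.0493, "z": 0, "rx": 0, "ry": 0, "rz": 0}])

```text
time_s: 3.4
position: [0.3544, 0.08, 0.2456]
tool_rot: [[-0.997, -0.075, 0.001], [-0.075, 0.997, -0.0], [-0.001, -0.0, -1.0]]
ft_force: [-0.7, 0.8, -0.1]
grip_width: 0.0856
```

>>> play_rows(commands=[{"grip": -1, "x": -0.0141, "y": -0.0493, "z": 0, "rx": 0, "ry": 0, "rz": 0}, {"grip": -1, "x": -0.0141, "y": -0.0493, "z": 0, "rx": 0, "ry": 0, "rz": 0}, {"grip": -1, "x": -0.0141, "y": -0.0493, "z": 0, "rx": 0, "ry": 0, "rz": 0}, {"grip": -1, "x": -0.0141, "y": -0.0493, "z": 0, "rx": 0, "ry": 0, "rz": 0}, {"grip": -1, "x": -0.0141, "y": -0.0493, "z": 0, "rx": 0, "ry": 0, "rz": 0}, {"grip": -1, "x": -0.0141, "y": -0.0493, "z": 0, "rx": 0, "ry": 0, "rz": 0}, {"grip": -1, "x": -0.0141, "y": -0.0493, "z": 0, "rx": 0, "ry": 0, "rz": 0}, {"grip": -1, "x": -0.0141, "y": -0.0493, "z": 0, "rx": 0, "ry": 0, "rz": 0}, {"grip": -0.3, "x": -0.0141, "y": -0.0493, "z": 0, "rx": 0, "ry": 0, "rz": 0}, {"grip": -0.3, "x": 0, "y": 0, "z": 0, "rx": 0, "ry": 0, "rz": 0}, {"grip": -0.3, "x": 0, "y": 0, "z": 0, "rx": 0, "ry": 0, "rz": 0}])

```text
time_s: 4.78
position: [0.5138, -0.3508, 0.2451]
tool_rot: [[-0.997, -0.075, -0.0], [-0.075, 0.997, 0.001], [0.0, 0.001, -1.0]]
ft_force: [0.8, 0.5, 0.5]
grip_width: 0.0558
```

```bash
python3 - <<'E'
from h import *
pose(); im=img("wrist"); cv2.imwrite("pics/w2.png",im["color"])
print(im["cam_to_world"])
E
```

```text
t 4.78 p [ 0.5138 -0.3508  0.2451] psi -175.69 F [0.77 0.48 0.49] w 0.0558 q6 -139.5
[[-7.47512572e-02  9.48363283e-01  3.08252062e-01  4.35419237e-01]
 [ 9.97202205e-01  7.10575664e-02  2.32074089e-02 -3.55442051e-01]
 [ 1.05413145e-04  3.09124419e-01 -9.51021599e-01  3.73921763e-01]
 [ 0.00000000e+00  0.00000000e+00  0.00000000e+00  1.00000000e+00]]
```

View pics/w2.png

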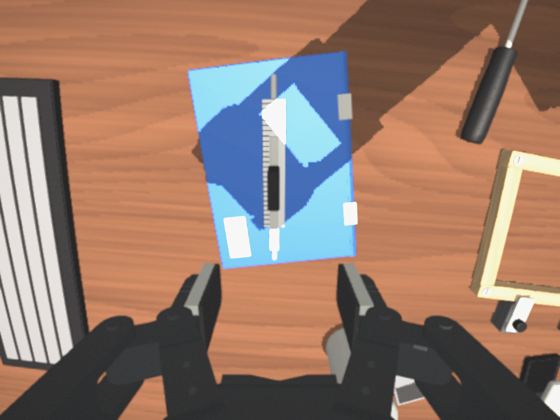

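Wrist picture: the gauge lies on the folder with the fixed nose at (274,76), sliding nose at (274,258) and black grip at (274,188). The flask is well clear at (345,345).

```bash
python3 - <<'E'
from h import *
im=img("wrist")
n=px2w(im,[(273.5,76),(274,259)],.019); g=px2w(im,[(274,167),(274,210)],.064)
print(n.round(4),np.linalg.norm(n[0]-n[1]),g.round(4)); d=n[1]-n[0];d/=np.linalg.norm(d);print(np.degrees(np.arctan2(d[1],d[0])),"grip",n[1]-.095*d,"mid",n[0]+.095*d)
print(px2w(im,[(516,160),(487,291)],.02))
cv2.imwrite("pics/w2c.png",cv2.resize(im["color"][60:280,200:360],None,fx=2.7,fy=2.7,interpolation=cv2.INTER_CUBIC))
E
```

```text
[[ 0.406  -0.3625  0.019 ]
 [ 0.6099 -0.3474  0.019 ]] 0.20440937643945492 [[ 0.4911 -0.3553  0.064 ]
 [ 0.5341 -0.3522  0.064 ]]
4.226700310161874 grip [ 0.51513704 -0.35443155  0.019     ] mid [ 0.50076685 -0.35549356  0.019     ]
[[ 0.46874923 -0.08517796  0.02      ]
 [ 0.63591531 -0.07261965  0.02      ]]
```

View pics/w2c.png

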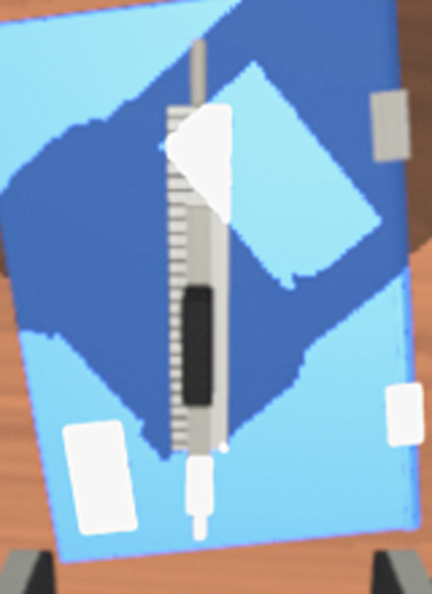

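>>> play_rows(commands=[{"grip": -0.3, "x": 0, "y": -0.0035, "z": 0.04, "rx": 0, "ry": 0, "rz": 0}, {"grip": -0.3, "x": 0, "y": 0, "z": 0.045, "rx": 0, "ry": 0, "rz": 0}, {"grip": -0.3, "x": 0, "y": 0, "z": 0.045, "rx": 0, "ry": 0, "rz": 0}, {"grip": -0.3, "x": 0, "y": 0, "z": 0.04, "rx": 0, "ry": 0, "rz": 0}, {"grip": -0.3, "x": 0, "y": 0, "z": 0.027, "rx": 0, "ry": 0, "rz": 0}, {"grip": 1, "x": 0, "y": 0, "z": 0, "rx": 0, "ry": 0, "rz": 0}, {"grip": 1, "x": 0, "y": 0, "z": 0, "rx": 0, "ry": 0, "rz": 0}, {"grip": 1, "x": 0, "y": 0, "z": 0, "rx": 0, "ry": 0, "rz": 0}, {"grip": 1, "x": 0, "y": 0, "z": 0, "rx": 0, "ry": 0, "rz": 0}], squeeze=50)

```text
time_s: 6.0
position: [0.5148, -0.3551, 0.0501]
tool_rot: [[-0.997, -0.075, 0.002], [-0.075, 0.997, -0.002], [-0.002, -0.002, -1.0]]
ft_force: [0.5, 0.6, 7.8]
grip_width: 0.0111
```

```bash
python3 - <<'E'
from h import *
pose()
E
```

```text
t 6.0 p [ 0.5148 -0.3551  0.0501] psi -175.69 F [0.46 0.6  7.82] w 0.0111 q6 -139.7
```

>>> play_rows(commands=[{"grip": 1, "x": 0.006, "y": 0, "z": 0, "rx": 0, "ry": 0, "rz": 0}, {"grip": 1, "x": 0.006, "y": 0, "z": 0, "rx": 0, "ry": 0, "rz": 0}, {"grip": 1, "x": 0.004, "y": 0, "z": 0, "rx": 0, "ry": 0, "rz": 0}, {"grip": 1, "x": 0.003, "y": 0, "z": 0, "rx": 0, "ry": 0, "rz": 0}, {"grip": 1, "x": 0.0, "y": 0, "z": -0.02, "rx": 0, "ry": 0, "rz": 0}, {"grip": 1, "x": 0.0, "y": 0, "z": -0.05, "rx": 0, "ry": 0, "rz": 0}, {"grip": 1, "x": 0.0, "y": 0, "z": -0.05, "rx": 0, "ry": 0, "rz": 0}, {"grip": 1, "x": 0, "y": 0, "z": 0, "rx": 0, "ry": 0, "rz": 0}])

```text
time_s: 7.0
position: [0.4962, -0.357, 0.1724]
tool_rot: [[-0.997, -0.075, 0.005], [-0.075, 0.997, -0.006], [-0.005, -0.006, -1.0]]
ft_force: [-0.2, -0.5, -4.2]
grip_width: 0.0112
```

```bash
python3 - <<'E'
from h import *
pose(); im=img("wrist"); cv2.imwrite("pics/w3.png",im["color"])
im=img("scene"); cv2.imwrite("pics/s3.png",cv2.resize(im["color"][150:330,60:260],None,fx=3,fy=3,interpolation=cv2.INTER_CUBIC))
E
```

```text
t 7.0 p [ 0.4962 -0.357   0.1724] psi -175.68 F [-0.21 -0.52 -4.24] w 0.0112 q6 -141.1
```

View pics/w3.png

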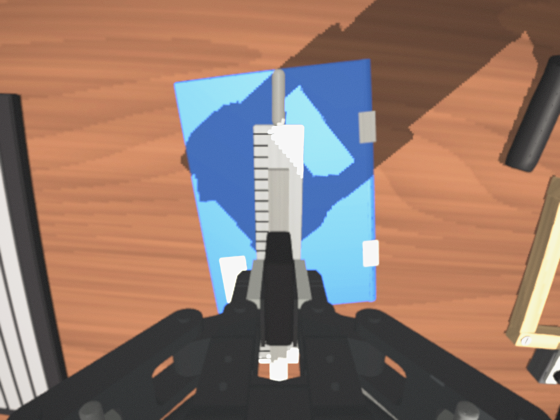

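View pics/s3.png

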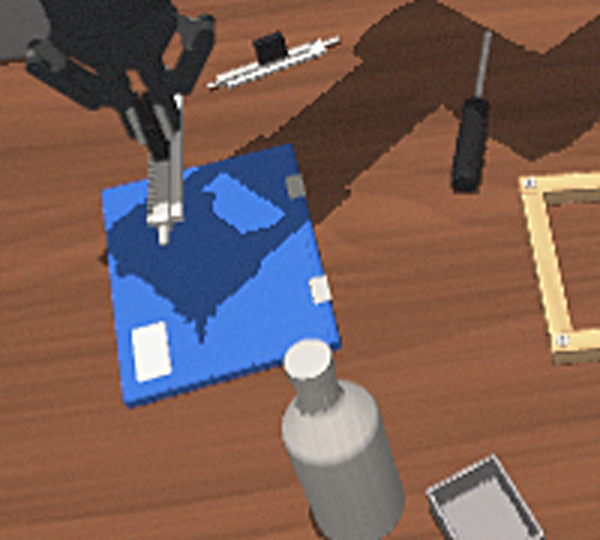

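```bash
python3 - <<'E'
from h import *
p,R,psi=pose(); im=img("wrist")
n=px2w(im,[(279,69)],.141)[0]; print(n, R.T@(n-p))
print(px2w(im,[(279,69)]), im["range_z"][75,279])
cv2.imwrite("pics/w3c.png",cv2.resize(im["color"][50:400,200:360],None,fx=1.7,fy=1.7,interpolation=cv2.INTER_CUBIC))
r=px2w(im,[(279,y) for y in range(72,230,12)]);print((r-p)@R)
E
```

```text
t 7.1 p [ 0.4948 -0.3557  0.1677] psi -175.69 F [-0.77  0.06 -4.  ] w 0.0114 q6 -141.1
[ 0.40041765 -0.36130042  0.141     ] [0.09449872 0.00150801 0.02678695]
[[ 0.40007125 -0.36132106  0.13765109]] 0.14435498
[[0.09344466 0.0015095  0.02890382]
 [0.08826737 0.00150878 0.02822794]
 [0.08304357 0.00150785 0.02722026]
 [0.07779417 0.00150807 0.02772938]
 [0.07243443 0.00150802 0.02782984]
 [0.06679636 0.00150974 0.03029518]
 [0.06114643 0.0015097  0.03031889]
 [0.0554848  0.0015092  0.02964663]
 [0.04975739 0.00150873 0.02896206]
 [0.04517969 0.00150424 0.02272105]
 [0.03918613 0.00150477 0.02331262]
 [0.03305145 0.00150525 0.02377477]
 [0.02754803 0.00150401 0.02184251]
 [0.02027826 0.00150625 0.02458809]]
```

```bash
python3 - <<'E'
from h import *
delta([.5504,.0405,.1677],125.6)
E
```

```text
t 7.15 p [ 0.4946 -0.3555  0.1668] psi -175.69 F [ 0.73  0.33 -3.62] w 0.011 q6 -141.1
rz first 1.0247 then tool xyz [ 0.2895  0.2759 -0.0009]
```

>>> play_rows(commands=[{"grip": 1, "x": 0, "y": 0, "z": 0, "rx": 0, "ry": 0, "rz": 0.1708}, {"grip": 1, "x": 0, "y": 0, "z": 0, "rx": 0, "ry": 0, "rz": 0.1708}, {"grip": 1, "x": 0, "y": 0, "z": 0, "rx": 0, "ry": 0, "rz": 0.1708}, {"grip": 1, "x": 0, "y": 0, "z": 0, "rx": 0, "ry": 0, "rz": 0.1708}, {"grip": 1, "x": 0, "y": 0, "z": 0, "rx": 0, "ry": 0, "rz": 0.1708}, {"grip": 1, "x": 0, "y": 0, "z": 0, "rx": 0, "ry": 0, "rz": 0.1707}, {"grip": 1, "x": 0.0362, "y": 0.0345, "z": 0, "rx": 0, "ry": 0, "rz": 0}, {"grip": 1, "x": 0.0362, "y": 0.0345, "z": 0, "rx": 0, "ry": 0, "rz": 0}, {"grip": 1, "x": 0.0362, "y": 0.0345, "z": 0, "rx": 0, "ry": 0, "rz": 0}, {"grip": 1, "x": 0.0362, "y": 0.0345, "z": 0, "rx": 0, "ry": 0, "rz": 0}, {"grip": 1, "x": 0.0362, "y": 0.0345, "z": 0, "rx": 0, "ry": 0, "rz": 0}, {"grip": 1, "x": 0.0362, "y": 0.0345, "z": 0, "rx": 0, "ry": 0, "rz": 0}])

```text
time_s: 8.65
position: [0.5364, -0.0573, 0.1666]
tool_rot: [[-0.582, 0.813, -0.003], [0.813, 0.582, 0.001], [0.003, -0.002, -1.0]]
ft_force: [0.9, -0.8, -3.3]
grip_width: 0.011
```

>>> play_rows(commands=[{"grip": 1, "x": 0.0362, "y": 0.0345, "z": 0, "rx": 0, "ry": 0, "rz": 0}, {"grip": 1, "x": 0.0362, "y": 0.0345, "z": 0, "rx": 0, "ry": 0, "rz": 0}, {"grip": 1, "x": 0, "y": 0, "z": 0, "rx": 0, "ry": 0, "rz": 0}, {"grip": 1, "x": 0, "y": 0, "z": 0, "rx": 0, "ry": 0, "rz": 0}])

```text
time_s: 9.15
position: [0.5505, 0.0399, 0.167]
tool_rot: [[-0.582, 0.813, -0.003], [0.813, 0.582, 0.0], [0.002, -0.002, -1.0]]
ft_force: [1.2, 0.0, -3.5]
grip_width: 0.0111
```

```bash
python3 - <<'E'
from h import *
delta([.5504,.0405,.1677],125.6); im=img("wrist"); cv2.imwrite("pics/w4.png",im["color"]);im=img("top"); cv2.imwrite("pics/t4.png",im["color"])
pose()
E
```

```text
t 9.15 p [0.5505 0.0399 0.167 ] psi 125.62 F [ 1.17  0.03 -3.54] w 0.0111 q6 -43.8
rz first 0.0003 then tool xyz [ 0.0006  0.0002 -0.0007]
t 9.25 p [0.5508 0.0391 0.1676] psi 125.53 F [ 0.42 -0.27 -3.03] w 0.0112 q6 -43.7
```

View pics/w4.png

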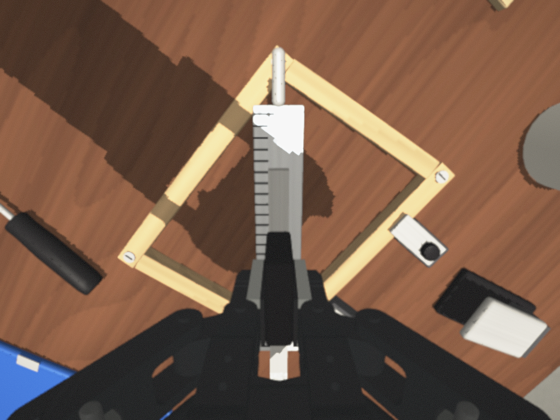

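Wrist picture: the gauge is over the frame. The NR pivot is at (129,257), the FL pivot at (443,176), and the fixed nose at (278,48) is over the NL corner.

```bash
cat >> h.py <<'E'
def solve(FL,FR,s):
    FL=np.array(FL[:2]);FR=np.array(FR[:2]);mid=(FL+FR)/2;y=(FL-FR)/np.linalg.norm(FL-FR);x=np.array([y[1],-y[0]])
    c=np.sqrt(.168**2-s*s); f=lambda a,b: mid+a*x+b*y
    return dict(near_left=f(-c+.009,.1+s),near_right=f(-c+.009,-.1+s),far_left=f(-.009,.1),far_right=f(-.009,-.1),NLp=f(-c,.109+s),NRp=f(-c,-.109+s),yaw=np.degrees(np.arctan2(x[1],x[0])))
E
python3 - <<'E'
from h import *
im=img("wrist")
a=px2w(im,[(129,257),(443,176)],.02); print(a, np.linalg.norm(a[0]-a[1]))
d=solve((.651,.141),(.6358,-.0769),-.0203); 
for k,v in d.items():
    print(k,np.round(v,4), w2px(im,[list(v)+[.007 if '_' in k else .02]]) if k!='yaw' else '')
c=im["color"].copy()
for k,v in d.items():
    if k!='yaw':
        q=w2px(im,[list(v)+[.02]])[0]; cv2.circle(c,tuple(int(t) for t in q.round()),2,(0,0,255),-1)
cv2.imwrite("pics/w4b.png",c[20:320,90:480].repeat(2,0).repeat(2,1))
E
```

```text
[[ 0.46832831 -0.08649772  0.02      ]
 [ 0.65483634  0.14202673  0.02      ]] 0.29497231848078187
near_left [0.4916 0.1225] [[277.46345663  78.63345433]]
near_right [ 0.4776 -0.077 ] [[147.39125533 249.13188694]]
far_left [0.6414 0.1324] [[418.56183122 172.92609289]]
far_right [ 0.6275 -0.0671] [[278.18002578 318.4258484 ]]
NLp [0.4832 0.1321] [[275.82092724  60.205591  ]]
NRp [ 0.468  -0.0853] [[129.27969429 255.92845426]]
yaw -3.9903
```

View pics/w4b.png

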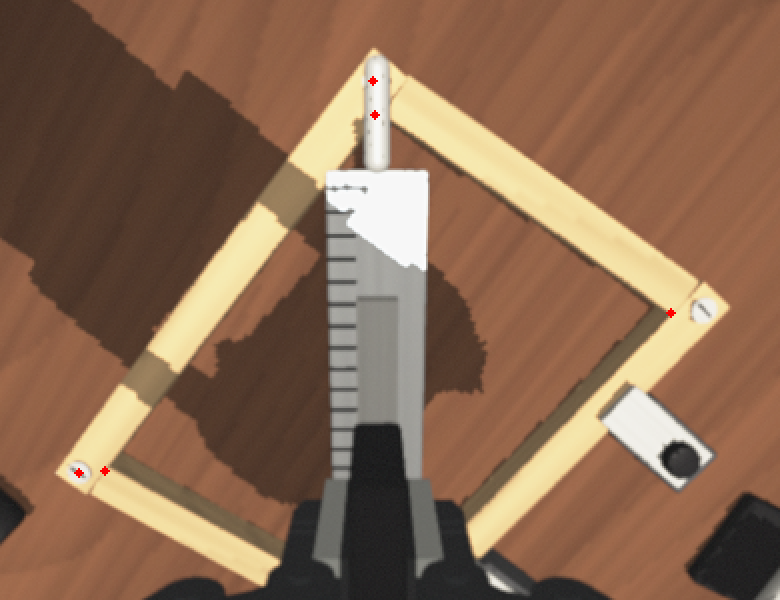

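>>> play_rows(commands=[{"grip": 1, "x": -0.004, "y": 0, "z": 0.03, "rx": 0, "ry": 0, "rz": 0}, {"grip": 1, "x": 0, "y": 0, "z": 0.04, "rx": 0, "ry": 0, "rz": 0}, {"grip": 1, "x": 0, "y": 0, "z": 0.035, "rx": 0, "ry": 0, "rz": 0}, {"grip": 1, "x": 0, "y": 0, "z": 0.015, "rx": 0, "ry": 0, "rz": 0}, {"grip": 1, "x": 0, "y": 0, "z": 0.006, "rx": 0, "ry": 0, "rz": 0}, {"grip": 1, "x": 0, "y": 0, "z": 0.003, "rx": 0, "ry": 0, "rz": 0}, {"grip": 1, "x": 0, "y": 0, "z": 0, "rx": 0, "ry": 0, "rz": 0}])

```text
time_s: 10.18
position: [0.5538, 0.0366, 0.04]
tool_rot: [[-0.582, 0.813, 0.001], [0.813, 0.582, -0.0], [-0.001, 0.001, -1.0]]
ft_force: [0.9, 0.2, -3.5]
grip_width: 0.011
```

```bash
python3 - <<'E'
from h import *
pose(); im=img("wrist"); cv2.imwrite("pics/w5.png",im["color"])
pose()
E
```

```text
t 10.18 p [0.5538 0.0366 0.04  ] psi 125.59 F [ 0.89  0.23 -3.45] w 0.011 q6 -44.0
t 10.22 p [0.5538 0.0367 0.0401] psi 125.6 F [ 0.37  0.2  -3.08] w 0.0109 q6 -44.0
```

View pics/w5.png

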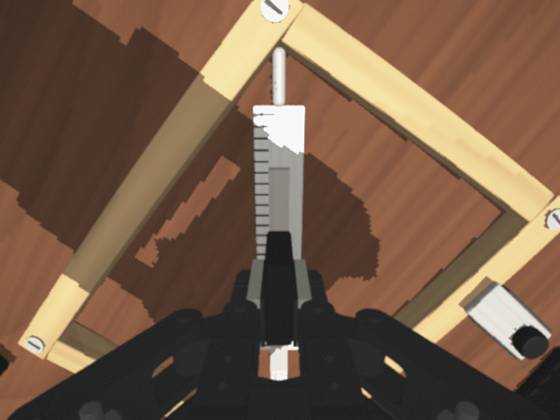

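Wrist picture: the nose at (279,50) sits inside the opening, pointing into the NL corner at about (281,42). I lower it onto the desk and push gently.

>>> play_rows(commands=[{"grip": 1, "x": 0, "y": 0, "z": 0.0015, "rx": 0, "ry": 0, "rz": 0}, {"grip": 1, "x": 0, "y": 0, "z": 0.001, "rx": 0, "ry": 0, "rz": 0}, {"grip": 1, "x": 0.003, "y": 0, "z": 0, "rx": 0, "ry": 0, "rz": 0}, {"grip": 1, "x": 0.003, "y": 0, "z": 0, "rx": 0, "ry": 0, "rz": 0}, {"grip": 1, "x": 0, "y": 0, "z": 0, "rx": 0, "ry": 0, "rz": 0}])

```text
time_s: 10.85
position: [0.5506, 0.0415, 0.0381]
tool_rot: [[-0.582, 0.813, 0.003], [0.813, 0.582, -0.001], [-0.002, 0.002, -1.0]]
ft_force: [-0.4, 0.8, 6.3]
grip_width: 0.011
```

```bash
python3 - <<'E'
from h import *
p,R,_=pose(); print("tool F",R.T@env.observe()["ft_force"])
im=img("wrist"); cv2.imwrite("pics/w6.png",im["color"][0:150,180:380].repeat(3,0).repeat(3,1))
E
```

```text
t 10.85 p [0.5506 0.0415 0.0381] psi 125.62 F [-0.42  0.8   6.27] w 0.011 q6 -43.6
tool F [ 0.88122129  0.13103476 -6.27408698]
```

View pics/w6.png

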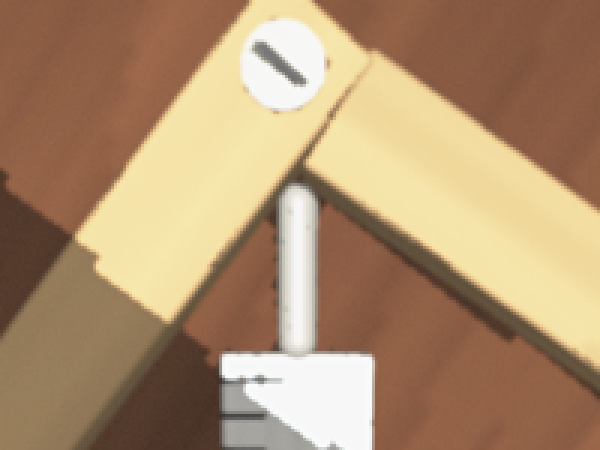

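>>> play_rows(commands=[{"grip": 1, "x": 0.002, "y": 0, "z": 0, "rx": 0, "ry": 0, "rz": 0}, {"grip": 1, "x": 0.0015, "y": 0, "z": 0, "rx": 0, "ry": 0, "rz": 0}, {"grip": 1, "x": 0, "y": 0, "z": 0, "rx": 0, "ry": 0, "rz": 0}])

```text
time_s: 11.28
position: [0.5486, 0.0442, 0.0381]
tool_rot: [[-0.582, 0.813, 0.003], [0.813, 0.582, -0.001], [-0.002, 0.002, -1.0]]
ft_force: [-2.0, -0.8, 6.1]
grip_width: 0.0119
```

>>> play_rows(commands=[{"grip": 1, "x": 0.001, "y": 0, "z": 0, "rx": 0, "ry": 0, "rz": 0}, {"grip": 1, "x": 0, "y": 0, "z": 0, "rx": 0, "ry": 0, "rz": 0}])

```text
time_s: 11.52
position: [0.5485, 0.0446, 0.0381]
tool_rot: [[-0.582, 0.813, 0.004], [0.813, 0.582, -0.001], [-0.003, 0.002, -1.0]]
ft_force: [1.3, -3.8, 7.4]
grip_width: 0.0112
```

```bash
python3 - <<'E'
from h import *
p,R,_=pose(); print("tool F",R.T@env.observe()["ft_force"])
im=img("wrist"); cv2.imwrite("pics/w7.png",im["color"][0:150,180:380].repeat(3,0).repeat(3,1))
E
```

```text
t 11.53 p [0.5485 0.0446 0.0381] psi 125.61 F [ 1.28 -3.83  7.37] w 0.0112 q6 -43.2
tool F [-3.87820011 -1.17701326 -7.36210739]
```

View pics/w7.png

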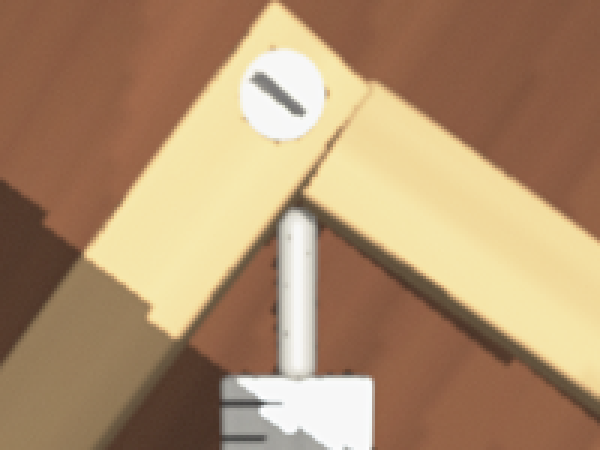

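>>> play_rows(commands=[{"grip": 1, "x": -0.004, "y": 0, "z": 0, "rx": 0, "ry": 0, "rz": 0}, {"grip": 1, "x": -0.006, "y": 0, "z": 0, "rx": 0, "ry": 0, "rz": 0}, {"grip": 1, "x": -0.007, "y": 0, "z": 0, "rx": 0, "ry": 0, "rz": 0}, {"grip": 1, "x": -0.007, "y": 0, "z": 0, "rx": 0, "ry": 0, "rz": 0}, {"grip": 1, "x": -0.006, "y": 0, "z": 0, "rx": 0, "ry": 0, "rz": 0}, {"grip": 1, "x": -0.005, "y": 0, "z": 0, "rx": 0, "ry": 0, "rz": 0}, {"grip": 1, "x": -0.002, "y": 0, "z": 0, "rx": 0, "ry": 0, "rz": 0}, {"grip": 1, "x": 0, "y": 0, "z": 0, "rx": 0, "ry": 0, "rz": 0}])

```text
time_s: 12.58
position: [0.5697, 0.0149, 0.0381]
tool_rot: [[-0.582, 0.813, 0.003], [0.813, 0.582, -0.001], [-0.002, 0.002, -1.0]]
ft_force: [-0.2, -1.3, 8.1]
grip_width: 0.0111
```

>>> play_rows(commands=[{"grip": 1, "x": -0.002, "y": 0, "z": 0, "rx": 0, "ry": 0, "rz": 0}, {"grip": 1, "x": -0.001, "y": 0, "z": 0, "rx": 0, "ry": 0, "rz": 0}, {"grip": 1, "x": 0, "y": 0, "z": 0, "rx": 0, "ry": 0, "rz": 0}])

```text
time_s: 12.95
position: [0.5713, 0.0126, 0.0381]
tool_rot: [[-0.582, 0.813, 0.003], [0.813, 0.582, -0.001], [-0.002, 0.002, -1.0]]
ft_force: [-1.0, 0.2, 8.4]
grip_width: 0.0111
```

```bash
python3 - <<'E'
from h import *
p,R,_=pose(); print("tool F",R.T@env.observe()["ft_force"])
im=img("wrist"); cv2.imwrite("pics/w8.png",im["color"])
im=img("scene"); cv2.imwrite("pics/s8.png",im["color"][190:290,220:360].repeat(4,0).repeat(4,1))
E
```

```text
t 12.95 p [0.5713 0.0126 0.0381] psi 125.6 F [-1.04  0.21  8.42] w 0.0111 q6 -46.2
tool F [ 0.76071876 -0.71075664 -8.42256425]
```

View pics/w8.png

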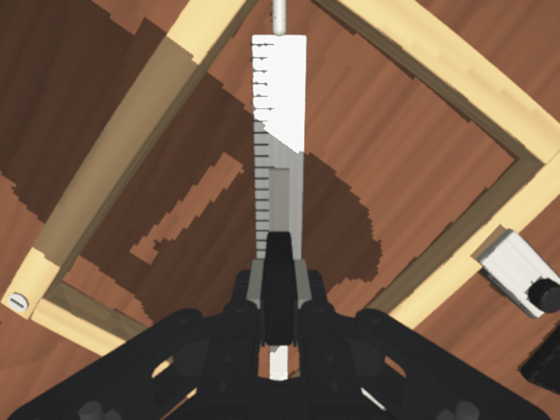

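View pics/s8.png

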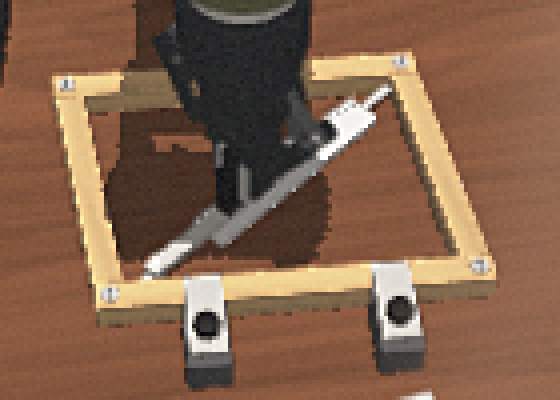

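>>> play_rows(commands=[{"grip": 1, "x": -0.001, "y": 0, "z": 0, "rx": 0, "ry": 0, "rz": 0}, {"grip": 1, "x": -0.001, "y": 0, "z": 0, "rx": 0, "ry": 0, "rz": 0}, {"grip": 1, "x": 0, "y": 0, "z": 0, "rx": 0, "ry": 0, "rz": 0}])

```text
time_s: 13.42
position: [0.5719, 0.0117, 0.0381]
tool_rot: [[-0.582, 0.813, 0.001], [0.813, 0.582, 0.001], [-0.0, 0.002, -1.0]]
ft_force: [-3.1, 2.7, 11.1]
grip_width: 0.0113
```

>>> play_rows(commands=[{"grip": 1, "x": -0.001, "y": 0, "z": 0, "rx": 0, "ry": 0, "rz": 0}, {"grip": 1, "x": 0, "y": 0, "z": 0, "rx": 0, "ry": 0, "rz": 0}])

```text
time_s: 13.68
position: [0.5721, 0.0114, 0.0382]
tool_rot: [[-0.582, 0.813, 0.001], [0.813, 0.582, 0.002], [0.001, 0.001, -1.0]]
ft_force: [-3.9, 5.6, 12.1]
grip_width: 0.011
```

```bash
python3 - <<'E'
from h import *
p,R,_=pose(); print("tool F",R.T@env.observe()["ft_force"])
u=-R[:2,0]; print("sl nose",p[:2]+.095*u)
im=img("top"); cv2.imwrite("pics/t9.png",im["color"][140:250,210:340].repeat(5,0).repeat(5,1))
E
```

```text
t 13.68 p [0.5721 0.0114 0.0382] psi 125.58 F [-3.91  5.58 12.09] w 0.011 q6 -46.4
tool F [  6.82999257   0.08337105 -12.08135189]
sl nose [ 0.62742272 -0.06583388]
```

View pics/t9.png

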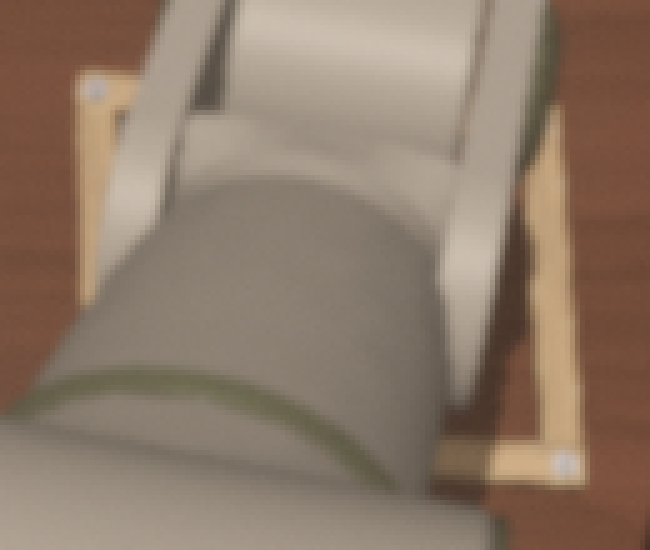

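```bash
python3 - <<'E'
from h import *
p,R,_=pose(); im=img("wrist"); cv2.imwrite("pics/w9.png",im["color"][0:120,200:360].repeat(4,0).repeat(4,1))
x=R[:2,0]
for y in (33,35,37):
    e=px2w(im,[(279,y)],.008)[0][:2]; print(y,e, "nose est",e+.025*x, "to NL",e+.025*x-np.array([.4916,.1225]))
E
```

```text
t 13.72 p [0.5721 0.0114 0.0381] psi 125.58 F [-4.52  5.95 12.  ] w 0.0112 q6 -46.4
33 [0.50858834 0.10294189] nose est [0.49404162 0.12327395] to NL [0.00244162 0.00077395]
35 [0.50906557 0.10227468] nose est [0.49451885 0.12260673] to NL [0.00291885 0.00010673]
37 [0.5095438  0.10160607] nose est [0.49499708 0.12193812] to NL [ 0.00339708 -0.00056188]
```

View pics/w9.png

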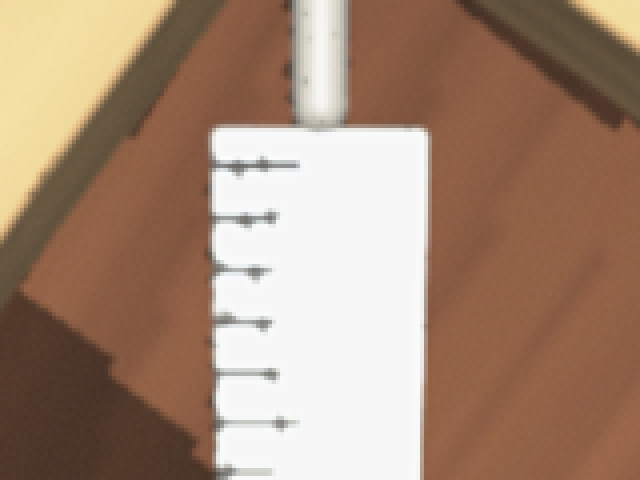

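>>> play_rows(commands=[{"grip": 1, "x": 0.006, "y": 0, "z": 0, "rx": 0, "ry": 0, "rz": 0}, {"grip": 1, "x": 0.008, "y": 0, "z": 0, "rx": 0, "ry": 0, "rz": 0}, {"grip": 1, "x": 0.008, "y": 0, "z": 0, "rx": 0, "ry": 0, "rz": 0}, {"grip": 1, "x": 0.008, "y": 0, "z": 0, "rx": 0, "ry": 0, "rz": 0}, {"grip": 1, "x": 0.007, "y": 0, "z": 0, "rx": 0, "ry": 0, "rz": 0}, {"grip": 1, "x": 0.004, "y": 0, "z": 0, "rx": 0, "ry": 0, "rz": 0}, {"grip": 1, "x": 0.001, "y": 0, "z": 0, "rx": 0, "ry": 0, "rz": 0}, {"grip": 1, "x": 0, "y": 0, "z": 0, "rx": 0, "ry": 0, "rz": 0}])

```text
time_s: 14.78
position: [0.5486, 0.0444, 0.038]
tool_rot: [[-0.582, 0.813, 0.003], [0.813, 0.582, -0.001], [-0.002, 0.002, -1.0]]
ft_force: [-0.6, 0.2, 7.5]
grip_width: 0.0115
```

```bash
python3 - <<'E'
from h import *
p,R,_=pose(); print("tool F",R.T@env.observe()["ft_force"])
E
```

```text
t 14.78 p [0.5486 0.0444 0.038 ] psi 125.61 F [-0.57  0.19  7.54] w 0.0115 q6 -43.3
tool F [ 0.46932912 -0.334968   -7.541716  ]
```

>>> play_rows(commands=[{"grip": 1, "x": 0, "y": 0, "z": -0.015, "rx": 0, "ry": 0, "rz": 0}, {"grip": 1, "x": 0, "y": 0, "z": -0.04, "rx": 0, "ry": 0, "rz": 0}, {"grip": 1, "x": 0, "y": 0, "z": -0.04, "rx": 0, "ry": 0, "rz": -0.1}, {"grip": 1, "x": 0, "y": 0, "z": 0, "rx": 0, "ry": 0, "rz": -0.18}, {"grip": 1, "x": 0, "y": 0, "z": 0, "rx": 0, "ry": 0, "rz": -0.18}, {"grip": 1, "x": 0, "y": 0, "z": 0, "rx": 0, "ry": 0, "rz": -0.18}, {"grip": 1, "x": 0, "y": 0, "z": 0, "rx": 0, "ry": 0, "rz": -0.18}, {"grip": 1, "x": 0, "y": 0, "z": 0, "rx": 0, "ry": 0, "rz": -0.18}, {"grip": 1, "x": 0, "y": 0, "z": 0, "rx": 0, "ry": 0, "rz": -0.18}, {"grip": 1, "x": 0, "y": 0, "z": 0, "rx": 0, "ry": 0, "rz": -0.18}, {"grip": 1, "x": 0, "y": 0, "z": 0, "rx": 0, "ry": 0, "rz": -0.18}, {"grip": 1, "x": 0, "y": 0, "z": 0, "rx": 0, "ry": 0, "rz": -0.18}])

```text
time_s: 16.27
position: [0.5472, 0.0447, 0.1321]
tool_rot: [[-0.713, -0.701, -0.002], [-0.701, 0.713, 0.001], [0.001, 0.001, -1.0]]
ft_force: [0.1, 0.3, -2.7]
grip_width: 0.0113
```

```bash
python3 - <<'E'
from h import *
delta([.5423,.0057,.07],231.97)
E
```

```text
t 16.27 p [0.5472 0.0447 0.1321] psi -135.51 F [ 0.1   0.33 -2.72] w 0.0113 q6 -142.2
rz first -0.1305 then tool xyz [ 0.0338 -0.0201  0.0621]
```

>>> play_rows(commands=[{"grip": 1, "x": 0, "y": 0, "z": 0, "rx": 0, "ry": 0, "rz": -0.135}, {"grip": 1, "x": 0.0169, "y": -0.01, "z": 0, "rx": 0, "ry": 0, "rz": 0}, {"grip": 1, "x": 0.0169, "y": -0.01, "z": 0, "rx": 0, "ry": 0, "rz": 0}, {"grip": 1, "x": 0, "y": 0, "z": 0.01, "rx": 0, "ry": 0, "rz": 0}, {"grip": 1, "x": 0, "y": 0, "z": 0, "rx": 0, "ry": 0, "rz": 0}])

```text
time_s: 16.9
position: [0.5421, 0.0053, 0.1209]
tool_rot: [[-0.619, -0.786, -0.002], [-0.786, 0.619, 0.001], [0.001, 0.002, -1.0]]
ft_force: [-0.2, -0.6, -2.6]
grip_width: 0.0114
```

```bash
python3 - <<'E'
from h import *
delta([.5423,.0057,.04],231.97); im=img("wrist"); cv2.imwrite("pics/w10.png",im["color"])
p,R,_=pose()
n=px2w(im,[(279,69)],p[2]-.031)[0]
d=solve((.651,.141),(.6358,-.0769),-.0203); 
c=im["color"].copy()
for k,v in d.items():
    if k!='yaw':
        q=w2px(im,[list(v)+[.02]])[0]; cv2.circle(c,tuple(int(t) for t in q.round()),2,(0,0,255),-1)
cv2.imwrite("pics/w10b.png",c)
E
```

```text
t 16.9 p [0.5421 0.0053 0.1209] psi -128.21 F [-0.23 -0.62 -2.63] w 0.0114 q6 -153.8
rz first -0.0031 then tool xyz [-0.0004  0.0001  0.0809]
t 16.95 p [0.5424 0.0055 0.1213] psi -128.16 F [-0.71 -0.2  -2.99] w 0.0115 q6 -153.8
```

View pics/w10b.png

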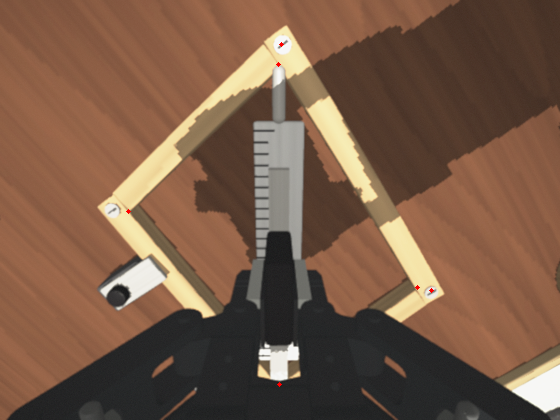

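Wrist picture: the projected model corners fall on the pivots NR (282,45), FR (113,211) and NL (430,291), so the frame has not moved. I lower the gauge.

>>> play_rows(commands=[{"grip": 1, "x": 0, "y": 0, "z": 0.03, "rx": 0, "ry": 0, "rz": 0}, {"grip": 1, "x": 0, "y": 0, "z": 0.035, "rx": 0, "ry": 0, "rz": 0}, {"grip": 1, "x": 0, "y": 0, "z": 0.012, "rx": 0, "ry": 0, "rz": 0}, {"grip": 1, "x": 0, "y": 0, "z": 0.004, "rx": 0, "ry": 0, "rz": 0}, {"grip": 1, "x": 0, "y": 0, "z": 0.002, "rx": 0, "ry": 0, "rz": 0}, {"grip": 1, "x": 0, "y": 0, "z": 0, "rx": 0, "ry": 0, "rz": 0}])

```text
time_s: 17.7
position: [0.5432, 0.0055, 0.0396]
tool_rot: [[-0.617, -0.787, 0.001], [-0.787, 0.617, -0.0], [-0.001, -0.001, -1.0]]
ft_force: [-0.1, 0.5, -3.3]
grip_width: 0.0111
```

```bash
python3 - <<'E'
from h import *
p,R,_=pose(); print("tool F",R.T@env.observe()["ft_force"]); im=img("wrist"); cv2.imwrite("pics/w11.png",im["color"][0:200,160:420].repeat(3,0).repeat(3,1))
E
```

```text
t 17.7 p [0.5432 0.0055 0.0396] psi -128.12 F [-0.1   0.46 -3.3 ] w 0.0111 q6 -153.8
tool F [-0.29382124  0.36687501  3.29951454]
```

View pics/w11.png

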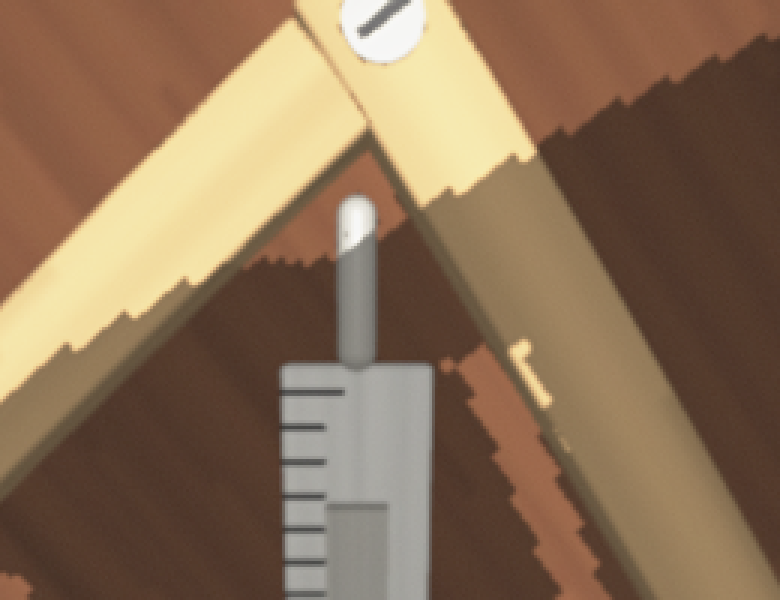

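>>> play_rows(commands=[{"grip": 1, "x": 0, "y": 0.0012, "z": 0.0013, "rx": 0, "ry": 0, "rz": 0}, {"grip": 1, "x": 0, "y": 0, "z": 0.001, "rx": 0, "ry": 0, "rz": 0}, {"grip": 1, "x": 0.003, "y": 0, "z": 0, "rx": 0, "ry": 0, "rz": 0}, {"grip": 1, "x": 0.003, "y": 0, "z": 0, "rx": 0, "ry": 0, "rz": 0}, {"grip": 1, "x": 0.001, "y": 0, "z": 0, "rx": 0, "ry": 0, "rz": 0}, {"grip": 1, "x": 0, "y": 0, "z": 0, "rx": 0, "ry": 0, "rz": 0}])

```text
time_s: 18.5
position: [0.5391, 0.001, 0.0381]
tool_rot: [[-0.618, -0.786, 0.005], [-0.786, 0.618, 0.0], [-0.003, -0.004, -1.0]]
ft_force: [2.3, 3.2, 7.4]
grip_width: 0.011
```

```bash
python3 - <<'E'
from h import *
p,R,_=pose(); print("tool F",R.T@env.observe()["ft_force"],"nose",p[:2]+.095*R[:2,0]); im=img("wrist"); cv2.imwrite("pics/w12.png",im["color"][0:200,160:420].repeat(3,0).repeat(3,1))
E
```

```text
t 18.5 p [0.5391 0.001  0.0381] psi -128.15 F [2.3  3.2  7.42] w 0.011 q6 -154.4
tool F [-3.96610365  0.13983643 -7.40218833] nose [ 0.48041115 -0.07368031]
```

View pics/w12.png

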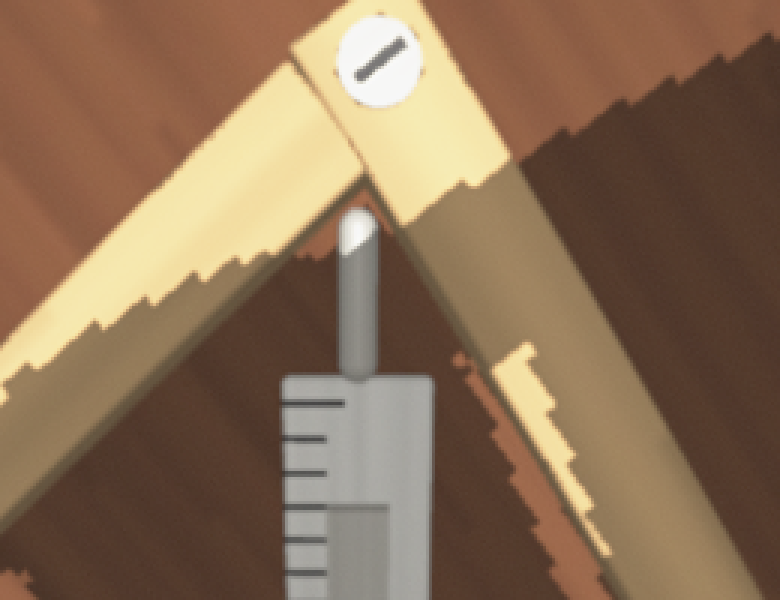

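>>> play_rows(commands=[{"grip": 1, "x": 0.001, "y": 0.0008, "z": 0, "rx": 0, "ry": 0, "rz": 0}, {"grip": 1, "x": 0.0005, "y": 0, "z": 0, "rx": 0, "ry": 0, "rz": 0}, {"grip": 1, "x": 0, "y": 0, "z": 0, "rx": 0, "ry": 0, "rz": 0}])

```text
time_s: 18.92
position: [0.5378, 0.0003, 0.0381]
tool_rot: [[-0.618, -0.786, 0.006], [-0.786, 0.618, 0.0], [-0.004, -0.005, -1.0]]
ft_force: [3.6, 3.0, 5.7]
grip_width: 0.0111
```

```bash
python3 - <<'E'
from h import *
p,R,_=pose(); print("tool F",R.T@env.observe()["ft_force"],"nose",p[:2]+.095*R[:2,0]); im=img("wrist"); cv2.imwrite("pics/w13.png",im["color"][0:200,160:420].repeat(3,0).repeat(3,1))
d=solve((.651,.141),(.6358,-.0769),-.0203)
print(w2px(im,[list(d['near_right'])+[.007],list(d['near_right'])+[.02],list(d['NRp'])+[.02]]))
print("tip",px2w(im,[(279,69.5)],.008))
E
```

```text
t 18.93 p [5.378e-01 3.000e-04 3.810e-02] psi -128.14 F [3.59 2.96 5.71] w 0.0111 q6 -154.5
tool F [-4.56150913 -1.02092938 -5.69295229] nose [ 0.47914843 -0.07443867]
[[277.34916453  60.05633694]
 [277.06206687  55.90807726]
 [282.94611848  22.9924732 ]]
tip [[ 0.47959835 -0.07327753  0.008     ]]
```

View pics/w13.png

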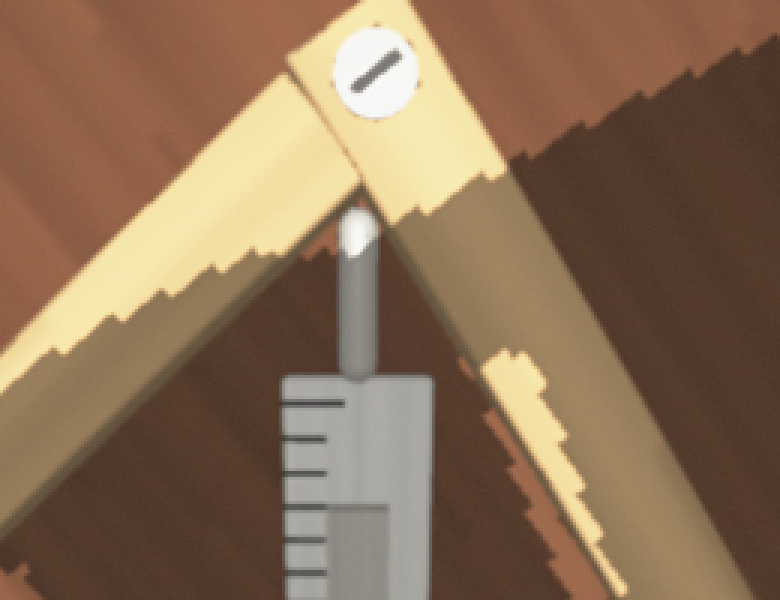

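>>> play_rows(commands=[{"grip": 1, "x": 0.001, "y": 0.0003, "z": 0, "rx": 0, "ry": 0, "rz": 0}, {"grip": 1, "x": 0.001, "y": 0, "z": 0, "rx": 0, "ry": 0, "rz": 0}, {"grip": 1, "x": 0, "y": 0, "z": 0, "rx": 0, "ry": 0, "rz": 0}])

```text
time_s: 19.35
position: [0.5367, -0.0008, 0.0381]
tool_rot: [[-0.618, -0.786, 0.007], [-0.786, 0.618, 0.001], [-0.005, -0.005, -1.0]]
ft_force: [5.9, 4.7, 5.8]
grip_width: 0.0114
```

```bash
python3 - <<'E'
from h import *
p,R,_=pose(); print("tool F",R.T@env.observe()["ft_force"],"nose",p[:2]+.095*R[:2,0]); im=img("wrist"); cv2.imwrite("pics/w14.png",im["color"][0:200,160:420].repeat(3,0).repeat(3,1))
d=solve((.651,.141),(.6358,-.0769),-.0203)
print(w2px(im,[list(d['near_right'])+[.007],list(d['near_right'])+[.02],list(d['NRp'])+[.02]]))
E
```

```text
t 19.35 p [ 0.5367 -0.0008  0.0381] psi -128.15 F [5.86 4.75 5.76] w 0.0114 q6 -154.7
tool F [-7.37565814 -1.70005891 -5.7165511 ] nose [ 0.4779881  -0.07551592]
[[276.7750453   63.62505683]
 [276.42652142  59.84116985]
 [282.28048279  27.04315997]]
```

View pics/w14.png

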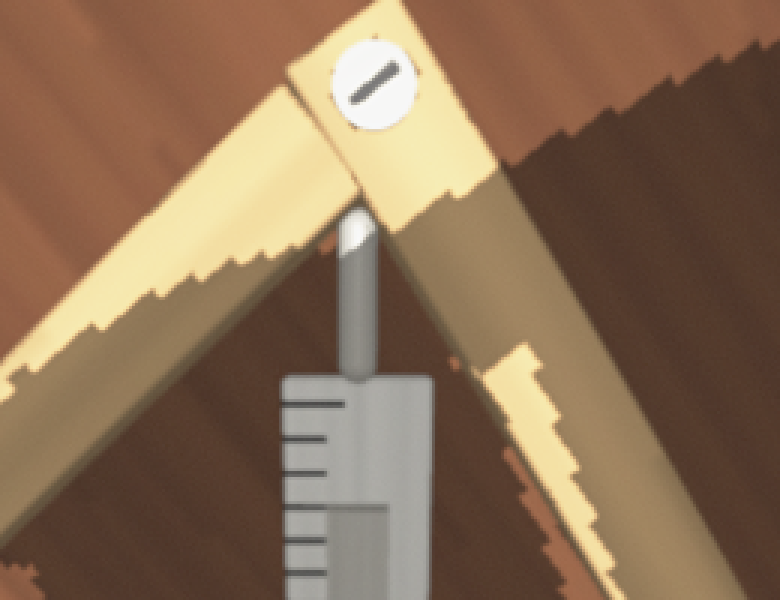

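>>> play_rows(commands=[{"grip": 1, "x": -0.005, "y": 0, "z": 0, "rx": 0, "ry": 0, "rz": 0}, {"grip": 1, "x": -0.008, "y": 0, "z": 0, "rx": 0, "ry": 0, "rz": 0}, {"grip": 1, "x": -0.009, "y": 0, "z": 0, "rx": 0, "ry": 0, "rz": 0}, {"grip": 1, "x": -0.009, "y": 0, "z": 0, "rx": 0, "ry": 0, "rz": 0}, {"grip": 1, "x": -0.009, "y": 0, "z": 0, "rx": 0, "ry": 0, "rz": 0}, {"grip": 1, "x": -0.009, "y": 0, "z": 0, "rx": 0, "ry": 0, "rz": 0}, {"grip": 1, "x": -0.009, "y": 0, "z": 0, "rx": 0, "ry": 0, "rz": 0}, {"grip": 1, "x": -0.006, "y": 0, "z": 0, "rx": 0, "ry": 0, "rz": 0}, {"grip": 1, "x": -0.003, "y": 0, "z": 0, "rx": 0, "ry": 0, "rz": 0}, {"grip": 1, "x": -0.001, "y": 0, "z": 0, "rx": 0, "ry": 0, "rz": 0}, {"grip": 1, "x": 0, "y": 0, "z": 0, "rx": 0, "ry": 0, "rz": 0}])

```text
time_s: 20.78
position: [0.578, 0.0519, 0.0381]
tool_rot: [[-0.617, -0.787, 0.005], [-0.787, 0.617, -0.001], [-0.002, -0.004, -1.0]]
ft_force: [2.5, -1.4, 6.0]
grip_width: 0.0112
```

```bash
python3 - <<'E'
from h import *
p,R,_=pose(); print("tool F",R.T@env.observe()["ft_force"],"snose",p[:2]-.095*R[:2,0])
E
```

```text
t 20.77 p [0.578  0.0519 0.0381] psi -128.12 F [ 2.54 -1.41  6.  ] w 0.0112 q6 -148.4
tool F [-0.47695458 -2.89238134 -5.98339312] snose [0.63665465 0.12664457]
```

>>> play_rows(commands=[{"grip": 1, "x": -0.003, "y": 0, "z": 0, "rx": 0, "ry": 0, "rz": 0}, {"grip": 1, "x": -0.0015, "y": 0, "z": 0, "rx": 0, "ry": 0, "rz": 0}, {"grip": 1, "x": 0, "y": 0, "z": 0, "rx": 0, "ry": 0, "rz": 0}])

```text
time_s: 21.15
position: [0.5808, 0.0554, 0.038]
tool_rot: [[-0.617, -0.787, 0.005], [-0.787, 0.617, -0.001], [-0.002, -0.004, -1.0]]
ft_force: [2.9, -1.5, 5.2]
grip_width: 0.0111
```

>>> play_rows(commands=[{"grip": 1, "x": -0.001, "y": 0, "z": 0, "rx": 0, "ry": 0, "rz": 0}, {"grip": 1, "x": 0, "y": 0, "z": 0, "rx": 0, "ry": 0, "rz": 0}])

```text
time_s: 21.4
position: [0.5813, 0.0561, 0.0381]
tool_rot: [[-0.617, -0.787, 0.005], [-0.787, 0.617, -0.001], [-0.002, -0.004, -1.0]]
ft_force: [1.7, -1.1, 6.2]
grip_width: 0.0112
```

```bash
python3 - <<'E'
from h import *
p,R,_=pose(); print("tool F",R.T@env.observe()["ft_force"],"snose",p[:2]-.095*R[:2,0])
im=img("scene"); cv2.imwrite("pics/s15.png",im["color"][190:290,220:360].repeat(4,0).repeat(4,1))
E
```

```text
t 21.4 p [0.5813 0.0561 0.0381] psi -128.12 F [ 1.68 -1.11  6.2 ] w 0.0112 q6 -148.0
tool F [-0.1805196  -2.03642629 -6.18678529] snose [0.63997874 0.13087713]
```

View pics/s15.png

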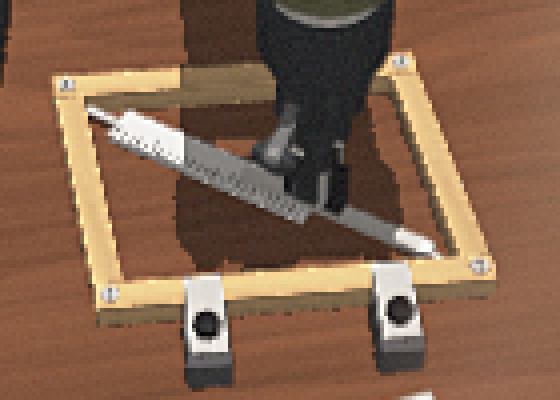

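>>> play_rows(commands=[{"grip": 1, "x": -0.001, "y": 0, "z": 0, "rx": 0, "ry": 0, "rz": 0}, {"grip": 1, "x": 0, "y": 0, "z": 0, "rx": 0, "ry": 0, "rz": 0}])

```text
time_s: 21.7
position: [0.5818, 0.0567, 0.038]
tool_rot: [[-0.617, -0.787, 0.004], [-0.787, 0.617, -0.001], [-0.002, -0.004, -1.0]]
ft_force: [0.1, -3.7, 6.7]
grip_width: 0.0106
```

>>> play_rows(commands=[{"grip": 1, "x": -0.001, "y": 0, "z": 0, "rx": 0, "ry": 0, "rz": 0}, {"grip": 1, "x": 0, "y": 0, "z": 0, "rx": 0, "ry": 0, "rz": 0}])

```text
time_s: 21.95
position: [0.5821, 0.0571, 0.038]
tool_rot: [[-0.617, -0.787, 0.003], [-0.787, 0.617, -0.002], [-0.001, -0.004, -1.0]]
ft_force: [-0.6, -5.6, 6.0]
grip_width: 0.011
```

```bash
python3 - <<'E'
from h import *
p,R,_=pose(); print("tool F",R.T@env.observe()["ft_force"],"snose",p[:2]-.095*R[:2,0])
im=img("wrist"); cv2.imwrite("pics/w16.png",im["color"])
E
```

```text
t 21.95 p [0.5821 0.0571 0.038 ] psi -128.13 F [-0.58 -5.64  6.  ] w 0.011 q6 -147.8
tool F [ 4.7891346  -3.05300968 -5.99376591] snose [0.64079512 0.13179516]
```

View pics/w16.png

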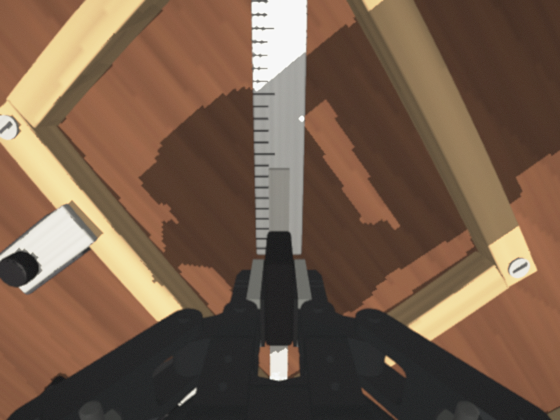

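```bash
python3 - <<'E'
from h import *
im=img("scene"); c=im["color"]
d=solve((.651,.141),(.6358,-.0769),-.0203)
k=8; z=cv2.resize(c[200:240,230:290],None,fx=12,fy=12,interpolation=cv2.INTER_CUBIC)
for P in (list(d['near_right'])+[.007],list(d['NRp'])+[.02]):
    q=w2px(im,[P])[0]; q=((q-[230,200])+.5)*12; cv2.circle(z,tuple(int(t) for t in q),4,(0,0,255),-1)
cv2.imwrite("pics/s16.png",z)
E
```

```text
(no output)
```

View pics/s16.png

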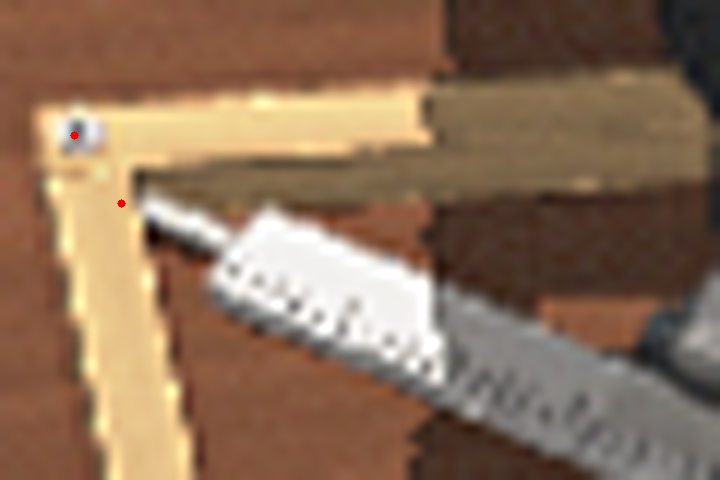

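>>> play_rows(commands=[{"grip": 1, "x": 0.006, "y": 0, "z": 0, "rx": 0, "ry": 0, "rz": 0}, {"grip": 1, "x": 0.01, "y": 0, "z": 0, "rx": 0, "ry": 0, "rz": 0}, {"grip": 1, "x": 0.01, "y": 0, "z": 0, "rx": 0, "ry": 0, "rz": 0}, {"grip": 1, "x": 0.01, "y": 0, "z": 0, "rx": 0, "ry": 0, "rz": 0}, {"grip": 1, "x": 0.01, "y": 0, "z": 0, "rx": 0, "ry": 0, "rz": 0}, {"grip": 1, "x": 0.01, "y": 0, "z": 0, "rx": 0, "ry": 0, "rz": 0}, {"grip": 1, "x": 0.01, "y": 0, "z": 0, "rx": 0, "ry": 0, "rz": 0}, {"grip": 1, "x": 0.006, "y": 0, "z": 0, "rx": 0, "ry": 0, "rz": 0}, {"grip": 1, "x": 0, "y": 0, "z": 0, "rx": 0, "ry": 0, "rz": 0}, {"grip": 1, "x": -0.0005, "y": 0, "z": -0.01, "rx": 0, "ry": 0, "rz": 0}, {"grip": 1, "x": 0, "y": 0, "z": -0.05, "rx": 0, "ry": 0, "rz": 0}, {"grip": 1, "x": 0, "y": 0, "z": -0.05, "rx": 0, "ry": 0, "rz": 0}])

```text
time_s: 23.55
position: [0.5363, 0.0021, 0.1478]
tool_rot: [[-0.617, -0.787, -0.002], [-0.787, 0.617, 0.0], [0.001, 0.002, -1.0]]
ft_force: [1.5, -0.8, -3.1]
grip_width: 0.0111
```

>>> play_rows(commands=[{"grip": 1, "x": 0, "y": 0, "z": -0.01, "rx": 0, "ry": 0, "rz": 0.166}, {"grip": 1, "x": 0, "y": 0, "z": 0, "rx": 0, "ry": 0, "rz": 0.166}, {"grip": 1, "x": 0, "y": 0, "z": 0, "rx": 0, "ry": 0, "rz": 0.166}, {"grip": 1, "x": 0, "y": 0, "z": 0, "rx": 0, "ry": 0, "rz": 0.166}, {"grip": 1, "x": 0, "y": 0, "z": 0, "rx": 0, "ry": 0, "rz": 0.166}, {"grip": 1, "x": 0, "y": 0, "z": 0, "rx": 0, "ry": 0, "rz": 0}])

```text
time_s: 24.3
position: [0.5365, 0.002, 0.1566]
tool_rot: [[-0.997, -0.077, -0.001], [-0.077, 0.997, 0.0], [0.001, 0.0, -1.0]]
ft_force: [0.4, 0.2, -4.6]
grip_width: 0.0114
```

```bash
python3 - <<'E'
from h import *
delta([.5016,-.3535,.15],184.3)
E
```

```text
t 24.3 p [0.5365 0.002  0.1566] psi -175.58 F [ 0.41  0.16 -4.63] w 0.0114 q6 -106.9
rz first 0.0021 then tool xyz [ 0.0615 -0.3519  0.0066]
```

>>> play_rows(commands=[{"grip": 1, "x": 0.0077, "y": -0.044, "z": 0, "rx": 0, "ry": 0, "rz": 0}, {"grip": 1, "x": 0.0077, "y": -0.044, "z": 0, "rx": 0, "ry": 0, "rz": 0}, {"grip": 1, "x": 0.0077, "y": -0.044, "z": 0, "rx": 0, "ry": 0, "rz": 0}, {"grip": 1, "x": 0.0077, "y": -0.044, "z": 0, "rx": 0, "ry": 0, "rz": 0}, {"grip": 1, "x": 0.0077, "y": -0.044, "z": 0, "rx": 0, "ry": 0, "rz": 0}, {"grip": 1, "x": 0.0077, "y": -0.044, "z": 0, "rx": 0, "ry": 0, "rz": 0}, {"grip": 1, "x": 0.0077, "y": -0.044, "z": 0, "rx": 0, "ry": 0, "rz": 0}, {"grip": 1, "x": 0.0077, "y": -0.044, "z": 0, "rx": 0, "ry": 0, "rz": 0}, {"grip": 1, "x": 0, "y": 0, "z": 0.04, "rx": 0, "ry": 0, "rz": 0}, {"grip": 1, "x": 0, "y": 0, "z": 0.04, "rx": 0, "ry": 0, "rz": 0}, {"grip": 1, "x": 0, "y": 0, "z": 0.018, "rx": 0, "ry": 0, "rz": 0}, {"grip": 1, "x": 0, "y": 0, "z": 0, "rx": 0, "ry": 0, "rz": 0}])

```text
time_s: 25.8
position: [0.5015, -0.3532, 0.0573]
tool_rot: [[-0.997, -0.078, -0.002], [-0.078, 0.997, 0.003], [0.002, 0.003, -1.0]]
ft_force: [0.8, 0.4, -3.5]
grip_width: 0.0113
```

>>> play_rows(commands=[{"grip": 1, "x": 0, "y": 0, "z": 0.004, "rx": 0, "ry": 0, "rz": 0}, {"grip": 1, "x": 0, "y": 0, "z": 0.003, "rx": 0, "ry": 0, "rz": 0}, {"grip": 1, "x": 0, "y": 0, "z": 0, "rx": 0, "ry": 0, "rz": 0}])

```text
time_s: 26.18
position: [0.5021, -0.3538, 0.0518]
tool_rot: [[-0.997, -0.076, 0.0], [-0.076, 0.997, -0.0], [-0.0, -0.0, -1.0]]
ft_force: [0.6, -1.0, -3.4]
grip_width: 0.0114
```

Another 2 mm down to contact, then release to about 55 mm opening and lift.

>>> play_rows(commands=[{"grip": 1, "x": 0, "y": 0, "z": 0.0015, "rx": 0, "ry": 0, "rz": 0}, {"grip": 1, "x": 0, "y": 0, "z": 0.0007, "rx": 0, "ry": 0, "rz": 0}, {"grip": 1, "x": 0, "y": 0, "z": 0, "rx": 0, "ry": 0, "rz": 0}])

```text
time_s: 26.55
position: [0.5024, -0.3541, 0.0501]
tool_rot: [[-0.997, -0.075, 0.001], [-0.075, 0.997, -0.001], [-0.001, -0.001, -1.0]]
ft_force: [-2.0, 1.7, 5.3]
grip_width: 0.0111
```

>>> play_rows(commands=[{"grip": -0.3, "x": 0, "y": 0, "z": 0, "rx": 0, "ry": 0, "rz": 0}, {"grip": -0.3, "x": 0, "y": 0, "z": 0, "rx": 0, "ry": 0, "rz": 0}, {"grip": -0.3, "x": 0, "y": 0, "z": 0, "rx": 0, "ry": 0, "rz": 0}, {"grip": -0.3, "x": 0, "y": 0, "z": -0.02, "rx": 0, "ry": 0, "rz": 0}, {"grip": -0.3, "x": 0, "y": 0, "z": -0.05, "rx": 0, "ry": 0, "rz": 0}, {"grip": -0.3, "x": 0, "y": 0, "z": -0.06, "rx": 0, "ry": 0, "rz": 0}, {"grip": -0.3, "x": 0, "y": 0, "z": -0.05, "rx": 0, "ry": 0, "rz": 0}, {"grip": -0.3, "x": 0, "y": 0, "z": 0, "rx": 0, "ry": 0, "rz": 0}])

```text
time_s: 27.55
position: [0.5029, -0.3547, 0.2336]
tool_rot: [[-0.997, -0.076, 0.006], [-0.076, 0.997, -0.006], [-0.005, -0.006, -1.0]]
ft_force: [-0.2, 1.0, -0.9]
grip_width: 0.0557
```

```bash
python3 - <<'E'
from h import *
pose(); im=img("wrist"); cv2.imwrite("pics/w17.png",im["color"])
E
```

```text
t 27.55 p [ 0.5029 -0.3547  0.2336] psi -175.67 F [-0.2   0.98 -0.91] w 0.0557 q6 -140.5
```

View pics/w17.png

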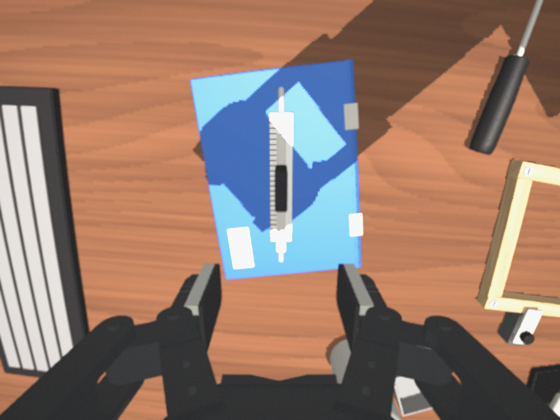

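>>> play_rows(commands=[{"grip": -0.3, "x": 0, "y": 0, "z": 0, "rx": 0, "ry": 0, "rz": 0.1715}, {"grip": -0.3, "x": 0, "y": 0, "z": 0, "rx": 0, "ry": 0, "rz": 0.1715}, {"grip": -0.3, "x": 0, "y": 0, "z": 0, "rx": 0, "ry": 0, "rz": 0.1715}, {"grip": -0.3, "x": 0, "y": 0, "z": 0, "rx": 0, "ry": 0, "rz": 0.1715}, {"grip": -0.3, "x": 0, "y": 0, "z": 0, "rx": 0, "ry": 0, "rz": 0.1715}, {"grip": -0.3, "x": 0, "y": 0, "z": 0, "rx": 0, "ry": 0, "rz": 0.1715}, {"grip": -0.3, "x": 0, "y": 0, "z": 0, "rx": 0, "ry": 0, "rz": 0.1715}, {"grip": -0.3, "x": 0, "y": 0, "z": 0, "rx": 0, "ry": 0, "rz": 0.1715}, {"grip": -0.3, "x": 0, "y": 0, "z": 0, "rx": 0, "ry": 0, "rz": 0.1715}, {"grip": -0.3, "x": 0, "y": 0, "z": 0, "rx": 0, "ry": 0, "rz": 0.1715}, {"grip": -0.3, "x": 0, "y": 0, "z": 0, "rx": 0, "ry": 0, "rz": 0}])

```text
time_s: 28.98
position: [0.5017, -0.3536, 0.2277]
tool_rot: [[0.067, 0.998, -0.002], [0.998, -0.067, 0.002], [0.002, -0.002, -1.0]]
ft_force: [1.0, 0.7, -0.6]
grip_width: 0.0556
```

```bash
python3 - <<'E'
from h import *
delta([.4756,.0234,.2336],86)
E
```

```text
t 28.98 p [ 0.5017 -0.3536  0.2277] psi 86.15 F [ 0.98  0.65 -0.62] w 0.0556 q6 -42.4
rz first 0.0026 then tool xyz [ 0.3742 -0.0524 -0.0059]
```

>>> play_rows(commands=[{"grip": -0.3, "x": 0.0468, "y": -0.0065, "z": 0, "rx": 0, "ry": 0, "rz": 0.0026}, {"grip": -0.3, "x": 0.0468, "y": -0.0065, "z": 0, "rx": 0, "ry": 0, "rz": 0}, {"grip": -0.3, "x": 0.0468, "y": -0.0065, "z": 0, "rx": 0, "ry": 0, "rz": 0}, {"grip": -0.3, "x": 0.0468, "y": -0.0065, "z": 0, "rx": 0, "ry": 0, "rz": 0}, {"grip": -0.3, "x": 0.0468, "y": -0.0065, "z": 0, "rx": 0, "ry": 0, "rz": 0}, {"grip": -0.3, "x": 0.0468, "y": -0.0065, "z": 0, "rx": 0, "ry": 0, "rz": 0}, {"grip": -0.3, "x": 0.0468, "y": -0.0065, "z": 0, "rx": 0, "ry": 0, "rz": 0}, {"grip": -0.3, "x": 0.0468, "y": -0.0065, "z": 0, "rx": 0, "ry": 0, "rz": 0}, {"grip": -0.3, "x": 0, "y": 0, "z": 0, "rx": 0, "ry": 0, "rz": 0}, {"grip": -0.3, "x": 0, "y": 0, "z": 0, "rx": 0, "ry": 0, "rz": 0}])

```text
time_s: 30.22
position: [0.4767, 0.023, 0.2289]
tool_rot: [[0.069, 0.998, -0.001], [0.998, -0.069, -0.0], [-0.0, -0.001, -1.0]]
ft_force: [0.2, 0.1, -0.1]
grip_width: 0.0557
```

```bash
python3 - <<'E'
from h import *
delta([.4756,.0234,.019],86); im=img("wrist")
d=solve((.651,.141),(.6358,-.0769),-.0203)
c=im["color"].copy()
for k,v in d.items():
    if k!='yaw':
        q=w2px(im,[list(v)+[.02]])[0]; cv2.circle(c,tuple(int(t) for t in q.round()),2,(0,0,255),-1)
cv2.imwrite("pics/w18.png",c)
im=img("scene"); cv2.imwrite("pics/s18.png",im["color"])
E
```

```text
t 30.23 p [0.4767 0.023  0.2289] psi 86.06 F [ 0.21  0.06 -0.07] w 0.0557 q6 -7.5
rz first 0.001 then tool xyz [ 0.0003 -0.0011  0.2099]
```

View pics/w18.png

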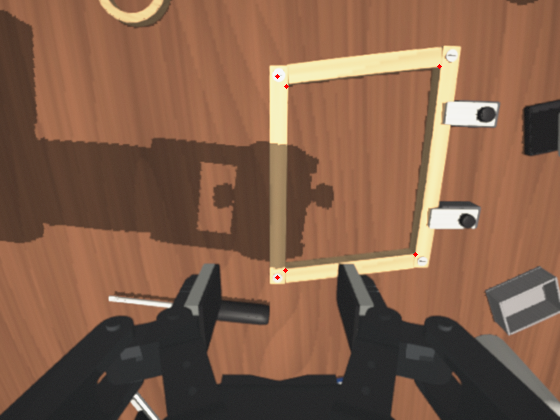

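View pics/s18.png

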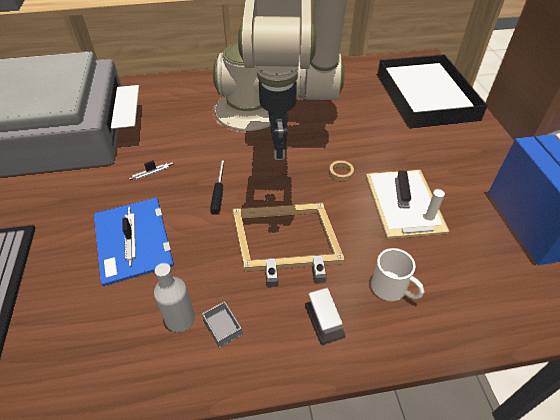

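```bash
cat >> h.py <<'E'
def shift(P): # FL FR NL NR pivots
    P=np.array(P)[:,:2];y=P[0]-P[1];y/=np.linalg.norm(y)
    return ((P[2]-P[0])@y,(P[3]-P[1])@y)
def piv(im,guess):
    "refine screw-head centroids: whitish low-saturation blob near guess"
    hsv=cv2.cvtColor(im["color"],cv2.COLOR_BGR2HSV); out=[]
    for x,y in guess:
        x0,y0=int(x)-7,int(y)-7; w=hsv[y0:y0+15,x0:x0+15].astype(float)
        m=(w[...,1]<60)*(w[...,2]>120)*1.; 
        ys,xs=np.mgrid[0:15,0:15]; out.append(((m*xs).sum()/m.sum()+x0,(m*ys).sum()/m.sum()+y0) if m.sum()>3 else (x,y))
    return out
E
python3 - <<'E'
from h import *
im=img("wrist"); g=[(451,56),(422,261),(278,76),(278,277)]
q=piv(im,g);print(q); P=px2w(im,q,.02);print(P.round(4),shift(P))
print(shift(px2w(im,g,.02)))
E
```

```text
[(np.float64(451.136), np.float64(54.2)), (np.float64(422.075), np.float64(260.0625)), (np.float64(277.9366515837104), np.float64(76.01809954751131)), (np.float64(276.86516853932585), np.float64(276.75280898876406))]
[[ 0.6535  0.1417  0.02  ]
 [ 0.6367 -0.0767  0.02  ]
 [ 0.4846  0.1312  0.02  ]
 [ 0.4677 -0.0853  0.02  ]] (np.float64(-0.02334568137313079), np.float64(-0.021466050655547658))
(np.float64(-0.02167914010424804), np.float64(-0.020572699286110115))
```

>>> play_rows(commands=[{"grip": -0.3, "x": 0, "y": -0.0011, "z": 0.05, "rx": 0, "ry": 0, "rz": 0}, {"grip": -0.3, "x": 0, "y": 0, "z": 0.06, "rx": 0, "ry": 0, "rz": 0}, {"grip": -0.3, "x": 0, "y": 0, "z": 0.055, "rx": 0, "ry": 0, "rz": 0}, {"grip": -0.3, "x": 0, "y": 0, "z": 0.03, "rx": 0, "ry": 0, "rz": 0}, {"grip": -0.3, "x": 0, "y": 0, "z": 0.011, "rx": 0, "ry": 0, "rz": 0}, {"grip": -0.3, "x": 0, "y": 0, "z": 0, "rx": 0, "ry": 0, "rz": 0}])

```text
time_s: 31.12
position: [0.4759, 0.0229, 0.0235]
tool_rot: [[0.072, 0.997, -0.0], [0.997, -0.072, -0.0], [-0.0, -0.0, -1.0]]
ft_force: [-0.3, 0.2, 0.8]
grip_width: 0.0556
```

```bash
python3 - <<'E'
from h import *
delta([.4756,.0234,.021],86)
E
```

```text
t 31.12 p [0.4759 0.0229 0.0235] psi 85.89 F [-0.3   0.24  0.83] w 0.0556 q6 -7.4
rz first -0.002 then tool xyz [ 0.0005 -0.0003  0.0025]
```

>>> play_rows(commands=[{"grip": -0.3, "x": 0, "y": 0, "z": 0.002, "rx": 0, "ry": 0, "rz": 0}, {"grip": 1, "x": 0, "y": 0, "z": 0, "rx": 0, "ry": 0, "rz": 0}, {"grip": 1, "x": 0, "y": 0, "z": 0, "rx": 0, "ry": 0, "rz": 0}, {"grip": 1, "x": 0, "y": 0, "z": 0, "rx": 0, "ry": 0, "rz": 0}, {"grip": 1, "x": 0, "y": 0, "z": 0, "rx": 0, "ry": 0, "rz": 0}], squeeze=50)

```text
time_s: 31.75
position: [0.4756, 0.0234, 0.0218]
tool_rot: [[0.071, 0.997, 0.0], [0.997, -0.071, -0.0], [-0.0, 0.0, -1.0]]
ft_force: [-2.2, -0.2, 5.5]
grip_width: 0.0167
```

```bash
python3 - <<'E'
from h import *
p,R,_=pose();print(R.T@env.observe()["ft_force"])
E
```

```text
t 31.75 p [0.4756 0.0234 0.0218] psi 85.91 F [-2.16 -0.17  5.49] w 0.0167 q6 -7.4
[-0.32672915 -2.14143286 -5.48818476]
```

Gripped. I drag it +20.5 mm along the bar.

>>> play_rows(commands=[{"grip": 1, "x": 0.003, "y": -0.0003, "z": 0, "rx": 0, "ry": 0, "rz": 0}, {"grip": 1, "x": 0.004, "y": -0.0003, "z": 0, "rx": 0, "ry": 0, "rz": 0}, {"grip": 1, "x": 0.004, "y": -0.0003, "z": 0, "rx": 0, "ry": 0, "rz": 0}, {"grip": 1, "x": 0.004, "y": -0.0002, "z": 0, "rx": 0, "ry": 0, "rz": 0}, {"grip": 1, "x": 0.004, "y": -0.0001, "z": 0, "rx": 0, "ry": 0, "rz": 0}, {"grip": 1, "x": 0.0015, "y": 0, "z": 0, "rx": 0, "ry": 0, "rz": 0}, {"grip": 1, "x": 0, "y": 0, "z": 0, "rx": 0, "ry": 0, "rz": 0}, {"grip": 1, "x": 0, "y": 0, "z": 0, "rx": 0, "ry": 0, "rz": 0}])

```text
time_s: 32.75
position: [0.4757, 0.0431, 0.0218]
tool_rot: [[0.071, 0.997, -0.0], [0.997, -0.071, -0.002], [-0.002, -0.0, -1.0]]
ft_force: [-4.5, -6.8, 6.5]
grip_width: 0.0163
```

```bash
python3 - <<'E'
from h import *
p,R,_=pose();print(R.T@env.observe()["ft_force"], R.T@(p-np.array([.4756,.0234,.0218])))
im=img("wrist"); cv2.imwrite("pics/w19.png",im["color"])
im=img("scene"); cv2.imwrite("pics/s19.png",im["color"][190:290,220:360].repeat(5,0).repeat(5,1))
E
```

```text
t 32.75 p [0.4757 0.0431 0.0218] psi 85.94 F [-4.46 -6.78  6.46] w 0.0163 q6 -4.9
[-7.09135381 -3.97357398 -6.4478513 ] [ 1.96210166e-02 -1.25885906e-03 -1.05243562e-05]
```

View pics/s19.png

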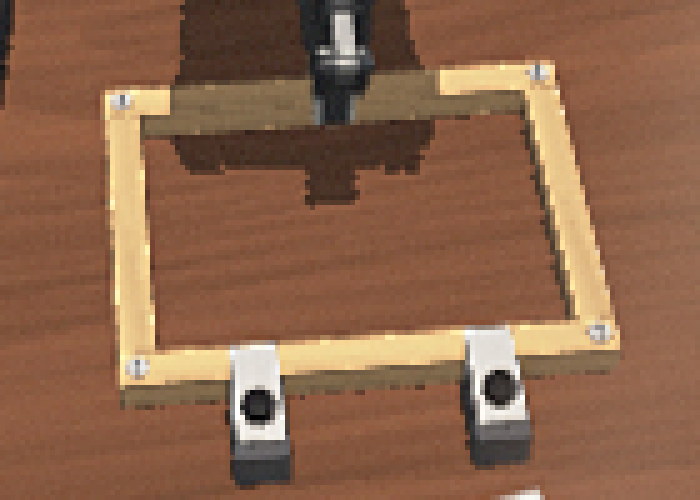

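```bash
python3 - <<'E'
from h import *
im=img("scene")
def m(p,s,o): return [((x+.5)/s-.5+o[0],(y+.5)/s-.5+o[1]) for x,y in p]
g=m([(599,331),(137,368),(538,72),(120,101)],5,(220,190))
P=px2w(im,g,.02); print(shift(P)); q=piv(im,g); print(np.array(q)-np.array(g)); print(shift(px2w(im,q,.02)))
y=P[0]-P[1];y/=np.linalg.norm(y);print(np.degrees(np.arctan2(-y[0],y[1])))
E
```

```text
(np.float64(-0.0005134374553708455), np.float64(-0.0011504311822835862))
[[ 0.1         0.2       ]
 [-0.14285714 -0.27142857]
 [ 0.13333333  0.33333333]
 [ 0.03636364  0.10909091]]
(np.float64(-0.0015614290939746402), np.float64(-0.0018446657671750445))
-3.965458862860317
```

>>> play_rows(commands=[{"grip": 1, "x": 0.001, "y": 0, "z": 0, "rx": 0, "ry": 0, "rz": 0}, {"grip": 1, "x": 0, "y": 0, "z": 0, "rx": 0, "ry": 0, "rz": 0}, {"grip": -0.3, "x": 0, "y": 0, "z": 0, "rx": 0, "ry": 0, "rz": 0}, {"grip": -0.3, "x": 0, "y": 0, "z": 0, "rx": 0, "ry": 0, "rz": 0}, {"grip": -0.3, "x": 0, "y": 0, "z": 0, "rx": 0, "ry": 0, "rz": 0}, {"grip": -0.3, "x": 0, "y": 0, "z": -0.03, "rx": 0, "ry": 0, "rz": 0}, {"grip": -0.3, "x": 0, "y": 0, "z": -0.06, "rx": 0, "ry": 0, "rz": 0}, {"grip": -0.3, "x": 0, "y": 0, "z": -0.06, "rx": 0, "ry": 0, "rz": 0}, {"grip": -0.3, "x": 0, "y": 0, "z": -0.06, "rx": 0, "ry": 0, "rz": 0}, {"grip": -0.3, "x": 0, "y": 0, "z": 0, "rx": 0, "ry": 0, "rz": 0}, {"grip": -0.3, "x": 0, "y": 0, "z": 0, "rx": 0, "ry": 0, "rz": 0}])

```text
time_s: 34.28
position: [0.4755, 0.0451, 0.2305]
tool_rot: [[0.071, 0.997, -0.001], [0.997, -0.071, 0.0], [0.0, -0.001, -1.0]]
ft_force: [-0.2, 0.7, 0.4]
grip_width: 0.0554
```

```bash
python3 - <<'E'
from h import *
pose()
im=img("wrist"); cv2.imwrite("pics/w20.png",im["color"])
im=img("scene"); cv2.imwrite("pics/s20.png",cv2.resize(im["color"][190:290,220:360],None,fx=5,fy=5,interpolation=cv2.INTER_CUBIC))
E
```

```text
t 34.27 p [0.4755 0.0451 0.2305] psi 85.92 F [-0.2   0.67  0.39] w 0.0554 q6 -4.8
```

View pics/w20.png

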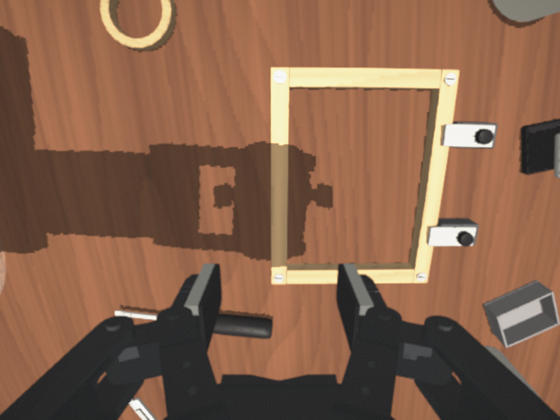

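View pics/s20.png

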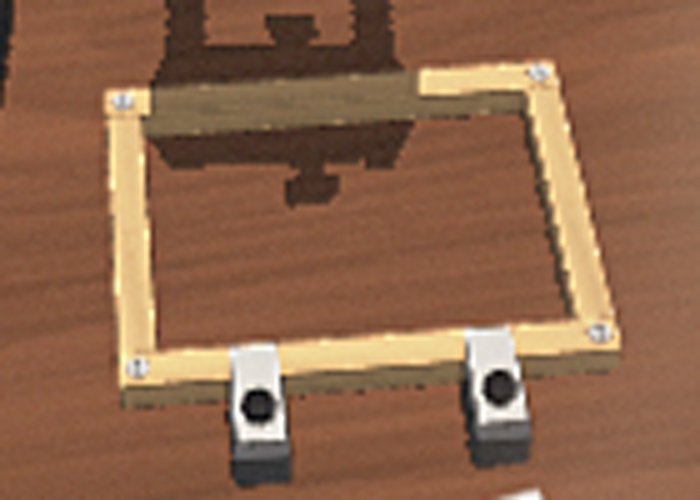

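>>> play_rows(commands=[{"grip": -0.3, "x": 0.045, "y": 0, "z": -0.01, "rx": 0, "ry": 0, "rz": 0}, {"grip": -0.3, "x": 0.045, "y": 0, "z": -0.01, "rx": 0, "ry": 0, "rz": 0}, {"grip": -0.3, "x": 0.045, "y": 0, "z": 0, "rx": 0, "ry": 0, "rz": 0}, {"grip": -0.3, "x": 0.045, "y": 0, "z": 0, "rx": 0, "ry": 0, "rz": 0}, {"grip": -0.3, "x": 0.045, "y": 0, "z": 0, "rx": 0, "ry": 0, "rz": 0}, {"grip": -0.3, "x": 0.045, "y": 0, "z": 0, "rx": 0, "ry": 0, "rz": 0}, {"grip": -0.3, "x": 0, "y": 0, "z": 0, "rx": 0, "ry": 0, "rz": 0}])

```text
time_s: 35.25
position: [0.4946, 0.3165, 0.2491]
tool_rot: [[0.068, 0.998, -0.003], [0.998, -0.068, -0.001], [-0.001, -0.003, -1.0]]
ft_force: [-1.1, -0.6, -0.7]
grip_width: 0.0559
```

```bash
python3 - <<'E'
from h import *
pose()
def m(p,s,o): return [((x+.5)/s-.5+o[0],(y+.5)/s-.5+o[1]) for x,y in p]
im=img("scene")
g=m([(599,331),(137,368),(539,72),(121,101)],5,(220,190)); print("scene",shift(px2w(im,g,.02)))
im=img("top"); cv2.imwrite("pics/t21.png",im["color"]); cv2.imwrite("pics/t21f.png",cv2.resize(im["color"][140:250,210:340],None,fx=5,fy=5,interpolation=cv2.INTER_CUBIC))
E
```

```text
t 35.25 p [0.4946 0.3165 0.2491] psi 86.11 F [-1.12 -0.58 -0.68] w 0.0559 q6 25.0
scene (np.float64(8.314569615806497e-06), np.float64(-0.0006355008476279927))
```

View pics/t21f.png

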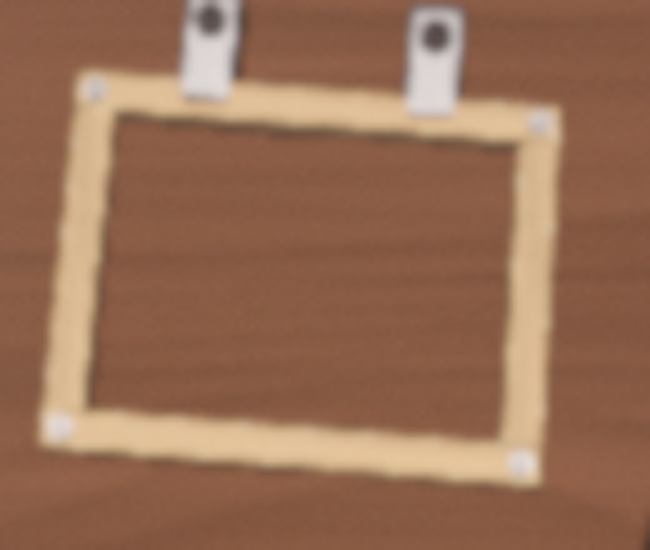

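View pics/t21.png

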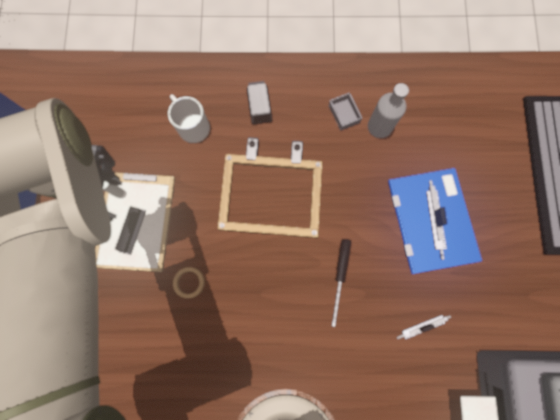

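```bash
python3 - <<'E'
from h import *
def m(p,s,o): return [((x+.5)/s-.5+o[0],(y+.5)/s-.5+o[1]) for x,y in p]
im=img("top"); P=px2w(im,m([(95,89),(541,121),(59,427),(521,464)],5,(210,140)),.02); print("top",shift(P),np.linalg.norm(P[0]-P[3]),np.linalg.norm(P[1]-P[2]))
n=px2w(im,[(433,183),(443,258)],.019);print(n,n.mean(0))
im=img("scene");cv2.imwrite("pics/s21.png",im["color"])
pose()
E
```

```text
top (np.float64(-0.00036673590537510993), np.float64(-9.386896817072457e-05)) 0.2766946504144823 0.27555310109830683
[[ 0.58794346 -0.35477691  0.019     ]
 [ 0.40865252 -0.36380966  0.019     ]] [ 0.49829799 -0.35929328  0.019     ]
t 35.45 p [0.4952 0.3133 0.2506] psi 85.86 F [-0.3  -0.38 -0.27] w 0.0555 q6 24.9
```

View pics/s21.png

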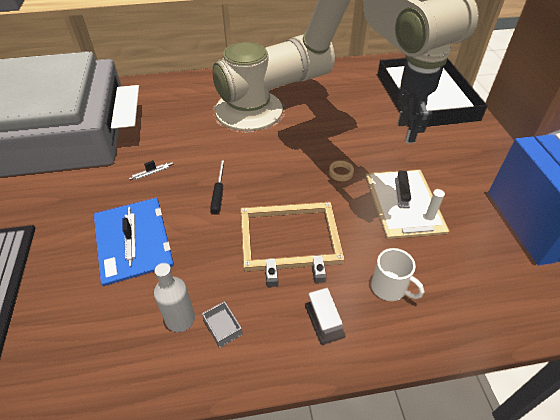

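The frame reads square within about 1 mm, the gauge lies flat mid-folder, and the bystanders are where they were. Handing in.

```bash
python3 -c "
from h import *
print(order.close_job())"
```

```text
the job is handed in; nothing more can be done
None
```

I checked both diagonals with the gauge, squared the frame and put the gauge back on the folder. The job was handed in after about 35 s of the 72 s allowed; no verdict was reported.

- **Diagonals:** Near left to far right came to about 234 mm, and near right to far left to about 267 mm. The difference means the near bar stood about 20.6 mm too far right, which agrees with the cameras (20–21 mm from the two fixed ones, 21–23 mm from the wrist camera).
- **Corner contact:** The sliding nose met both far corners with clear force. The noses stopped about 1–2.5 mm from the corner points. The near-left contact was weaker (about 4 N, partly bar friction), and at the second diagonal I could only see the near-right nose partly hidden, so both rest mainly on position estimates.
- **Racking:** The wrist pictures before and after each draw showed no visible shift of the near bar.
- **Squaring:** I gripped the near bar and moved it about 21 mm left. The last checks put it within 0.4 mm of square from the top camera and within 0.7 mm from the scene camera.
- **Gauge and bystanders:** The gauge was released flat, with its bar about 6 mm or less from the folder's middle. The bystanders looked unmoved in the last pictures, except that the arm hid the glue stick in the top view; it is visible and in place in the scene view. I did not re-measure their positions.

The first two move calls were refused because some keys were missing, and nothing moved.

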